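# Line up the plaster models with a straightedge

### The job

Get the plaster models lined up on the low green shelf for checking: put the brown wax bite rim that was left there into the round white dish, swing the shelf's blue end stop out until it is fully home, and stand every model on the shelf in one row that starts at the stop, closely side by side with at most a few millimetres between them, backs against the rear fence and front teeth facing away from it. Once the row stands, fetch the steel straightedge from the bench and leave it lying flat on the shelf, flush against the front faces of all the models. Leave everything else on the bench where it is.

Things in the scene. Friction and masses are not known exactly. Their poses are not given: they have to be found in the camera images.
- shelf: low green shelf fixed on the bench: board 10 mm thick (top 10 mm above the bench), aluminium fence 14 mm tall along its rear edge. Origin: at bench height below the corner of the fence front and the inner face of the swung-out stop. x points into the fence (front face x = 0), y along it, the way the row grows. Board: x -152 to 20 mm, y -65 to 275 mm
- stop (a joint): angle of the blue end stop, an arm 14 mm wide, 12 to 30 mm above the bench, on an upright hinge by the fence: 0 = folded along the fence, in the way of the row; 1.571 = fully out, square to the fence, its inner face at shelf y = 0 and its tip 62 mm in front of the fence. Stiff: stays where it is left
- stop_knob (a point): middle of the stop's upright black round knob, 16 mm across, from 30 to 62 mm above the bench, this point at 50 mm; 48 mm from the hinge axis. With the stop folded it is at shelf x -32, y 35 mm; fully out at x -50, y -31 mm
- stop_hinge (a point): hinge axis of the stop, 30 mm above the bench, at shelf x -8, y -7 mm; the stop turns anticlockwise seen from above as it opens
- straightedge: steel straightedge 220 mm long (own y), 44 mm wide (own x) and 8 mm thick, both long edges alike (x = -22 and 22 mm), with a black grip block at its centre 24 mm (x) by 40 mm (y), from 8 to 34 mm above its underside. Origin: centre of the underside
- bite_rim: brown wax bite rim on a pink base plate 60 (x) x 48 (y) x 8 mm; the brown block on it is 46 (x) x 34 (y) mm, flat-sided, from 8 to 28 mm high, with a horseshoe ridge to 34 mm. Origin: centre of the underside. Starts on the shelf
- dish: shallow white round dish fixed on the bench, 134 mm across outside, wall 4 mm, rim 14 mm high, inner floor 5 mm high. Origin: centre of the underside
- model_1: white plaster dental model (may be absent): flat plinth 70 (x) x 56 (y) x 20 mm, on it a flat-sided ridge 46 (x) x 34 (y) mm from 20 to 44 mm high, white teeth to 51 mm. Origin: centre of the underside. The front teeth point to its -x; its front face is x = -35 mm, its back face x = 35 mm
- model_2: yellow plaster dental model (may be absent): flat plinth 70 (x) x 56 (y) x 20 mm, on it a flat-sided ridge 46 (x) x 34 (y) mm from 20 to 44 mm high, white teeth to 51 mm. Origin: centre of the underside. The front teeth point to its -x; its front face is x = -35 mm, its back face x = 35 mm
- model_3: green plaster dental model (may be absent): flat plinth 70 (x) x 56 (y) x 20 mm, on it a flat-sided ridge 46 (x) x 34 (y) mm from 20 to 44 mm high, white teeth to 51 mm. Origin: centre of the underside. The front teeth point to its -x; its front face is x = -35 mm, its back face x = 35 mm
- model_4: pale blue plaster dental model (may be absent): flat plinth 70 (x) x 56 (y) x 20 mm, on it a flat-sided ridge 46 (x) x 34 (y) mm from 20 to 44 mm high, white teeth to 51 mm. Origin: centre of the underside. The front teeth point to its -x; its front face is x = -35 mm, its back face x = 35 mm
- jar: closed jar, 56 mm across, 75 mm tall; a bystander, leave alone
- can: can, 60 mm across, 90 mm tall; a bystander, leave alone
- spatula: plaster spatula lying flat, 180 mm long; a bystander, leave alone
- impression: green dental impression on a white base, 55 x 50 mm, about 42 mm tall; a bystander, leave alone
Not all that is in view belongs to the job. Leave any purple look-alike of the model_2 alone.

How it is judged (in metres and radians):
On the way, in this order (a step that is already met when the one before it is completed fails the run):
1. the end stop is swung out fully home (value of joint stop above 1.5 rad), for 0.2 s.
2. all models stand on the shelf in a row from the stop, roughly against the fence, while the straightedge is not on the shelf yet (x of model_1 in the frame of shelf between -0.047 and -0.031 m and height (world z) of model_1 between 0.006 and 0.014 m and angle between the x axis of each of model_1, model_2, model_3, model_4 and the x axis of shelf, either way round below 0.15 rad and angle between each of model_1, model_2, model_3, model_4's own z axis and vertical below 0.08 rad and x of shelf in the frame of model_1 above 0 m and (y of model_1 in the frame of shelf below 0.042 m or y of model_2 in the frame of model_1 between -0.07 and -0.045 m or y of model_3 in the frame of model_1 between -0.07 and -0.045 m or y of model_4 in the frame of model_1 between -0.07 and -0.045 m) and y of model_1 in the frame of shelf between 0.02 and 0.262 m and x of model_2 in the frame of shelf between -0.047 and -0.031 m and height (world z) of model_2 between 0.006 and 0.014 m and x of shelf in the frame of model_2 above 0 m and (y of model_2 in the frame of shelf below 0.042 m or y of model_1 in the frame of model_2 between -0.07 and -0.045 m or y of model_3 in the frame of model_2 between -0.07 and -0.045 m or y of model_4 in the frame of model_2 between -0.07 and -0.045 m) and y of model_2 in the frame of shelf between 0.02 and 0.262 m and x of model_3 in the frame of shelf between -0.047 and -0.031 m and height (world z) of model_3 between 0.006 and 0.014 m and x of shelf in the frame of model_3 above 0 m and (y of model_3 in the frame of shelf below 0.042 m or y of model_1 in the frame of model_3 between -0.07 and -0.045 m or y of model_2 in the frame of model_3 between -0.07 and -0.045 m or y of model_4 in the frame of model_3 between -0.07 and -0.045 m) and y of model_3 in the frame of shelf between 0.02 and 0.262 m and x of model_4 in the frame of shelf between -0.047 and -0.031 m and height (world z) of model_4 between 0.006 and 0.014 m and x of shelf in the frame of model_4 above 0 m and (y of model_4 in the frame of shelf below 0.042 m or y of model_1 in the frame of model_4 between -0.07 and -0.045 m or y of model_2 in the frame of model_4 between -0.07 and -0.045 m or y of model_3 in the frame of model_4 between -0.07 and -0.045 m) and y of model_4 in the frame of shelf between 0.02 and 0.262 m and (y of straightedge in the frame of shelf below -0.085 m or x of straightedge in the frame of shelf below -0.175 m)), for 0.2 s.
At the end, for the whole second after the job is handed in: Stop out past 1.50 rad; models upright on the shelf, teeth outward, backs within 4 mm of the fence and 0.06 rad square, gaps up to 10 mm from the stop on; straightedge flat on the shelf, 0.035 rad parallel, within 3.5 mm of every front face; bite rim flat in the dish; all at rest (value of joint stop above 1.5 rad and x of model_1 in the frame of shelf between -0.039 and -0.031 m and height (world z) of model_1 between 0.006 and 0.014 m and angle between the x axis of each of model_1, model_2, model_3, model_4 and the x axis of shelf, either way round below 0.06 rad and angle between each of model_1, model_2, model_3, model_4's own z axis and vertical below 0.08 rad and x of shelf in the frame of model_1 above 0 m and (y of model_1 in the frame of shelf below 0.038 m or y of model_2 in the frame of model_1 between -0.066 and -0.045 m or y of model_3 in the frame of model_1 between -0.066 and -0.045 m or y of model_4 in the frame of model_1 between -0.066 and -0.045 m) and y of model_1 in the frame of shelf between 0.02 and 0.262 m and x of model_2 in the frame of shelf between -0.039 and -0.031 m and height (world z) of model_2 between 0.006 and 0.014 m and x of shelf in the frame of model_2 above 0 m and (y of model_2 in the frame of shelf below 0.038 m or y of model_1 in the frame of model_2 between -0.066 and -0.045 m or y of model_3 in the frame of model_2 between -0.066 and -0.045 m or y of model_4 in the frame of model_2 between -0.066 and -0.045 m) and y of model_2 in the frame of shelf between 0.02 and 0.262 m and x of model_3 in the frame of shelf between -0.039 and -0.031 m and height (world z) of model_3 between 0.006 and 0.014 m and x of shelf in the frame of model_3 above 0 m and (y of model_3 in the frame of shelf below 0.038 m or y of model_1 in the frame of model_3 between -0.066 and -0.045 m or y of model_2 in the frame of model_3 between -0.066 and -0.045 m or y of model_4 in the frame of model_3 between -0.066 and -0.045 m) and y of model_3 in the frame of shelf between 0.02 and 0.262 m and x of model_4 in the frame of shelf between -0.039 and -0.031 m and height (world z) of model_4 between 0.006 and 0.014 m and x of shelf in the frame of model_4 above 0 m and (y of model_4 in the frame of shelf below 0.038 m or y of model_1 in the frame of model_4 between -0.066 and -0.045 m or y of model_2 in the frame of model_4 between -0.066 and -0.045 m or y of model_3 in the frame of model_4 between -0.066 and -0.045 m) and y of model_4 in the frame of shelf between 0.02 and 0.262 m and y of model_1 in the frame of straightedge between -0.108 and 0.108 m and (x of model_1 in the frame of straightedge between 0.053 and 0.0605 m or x of model_1 in the frame of straightedge between -0.0605 and -0.053 m) and y of model_2 in the frame of straightedge between -0.108 and 0.108 m and (x of model_2 in the frame of straightedge between 0.053 and 0.0605 m or x of model_2 in the frame of straightedge between -0.0605 and -0.053 m) and y of model_3 in the frame of straightedge between -0.108 and 0.108 m and (x of model_3 in the frame of straightedge between 0.053 and 0.0605 m or x of model_3 in the frame of straightedge between -0.0605 and -0.053 m) and y of model_4 in the frame of straightedge between -0.108 and 0.108 m and (x of model_4 in the frame of straightedge between 0.053 and 0.0605 m or x of model_4 in the frame of straightedge between -0.0605 and -0.053 m) and x of straightedge in the frame of shelf below -0.08 m and angle between the y axis of straightedge and the y axis of shelf, either way round below 0.035 rad and angle between straightedge's own z axis and vertical below 0.05 rad and height (world z) of straightedge between 0.006 and 0.014 m and horizontal distance between bite_rim and dish below 0.034 m and height (world z) of bite_rim below 0.012 m and angle between bite_rim's own z axis and vertical below 0.15 rad and linear speed of each of model_1, model_2, model_3, model_4, straightedge, bite_rim below 0.01 m/s); the robot touches nothing.
It fails at once if a bystander (jar, can, spatula, impression) is pushed more than 4 cm from its place (distance of any of jar, can, spatula, impression from where it was at the start of the episode above 0.04 m).
Of model_1, model_2, model_3, model_4 only 3 to 4 are there at a start; the rules pass over those that are not, and their reading is None.
At some moment in a run one of model_1, model_2, model_3, model_4, straightedge may be knocked a few centimetres aside while the robot is not near it.
It also fails if it takes over 210 s, if anything falls off the work surface, if the arm or the gripper's body presses on something with over 40 N, if the wrist force passes 120 N, or if a joint passes its speed limit or range.

### The arm

A 6-joint arm with a two-finger parallel gripper is mounted at the origin on the work surface. World frame = base frame: x ahead of the robot, y to its left, z up, the work surface at z = 0. Lengths are in mm, angles in degrees, forces in N, time in s.
With the tool pointing down it reaches from about 350 to 850 mm from the base axis. Payload 8.1 kg.
Tool frame: the origin (TCP) lies on the centre line of the jaws, within the pads' length; the fingertips stand 14 mm ahead of it and the grasp point (between the pads) lies 5 mm behind it; z points along the fingers, y is the line along which they close (so a half turn about z gives the same grasp; the last joint's range is limited). The gripper opens to 85 mm and grips with 20 to 120 N. Pads are 22 mm wide; open, the fingers measure 114 mm over their backs; the gripper's body (76 mm by 85 mm) begins 54 mm behind the grasp point. The pads swing forward as they close: fully open they stand 13 mm farther back than shut.
Start: joints at [69.706, 7.471, 85.268, -0, 87.261, -4.893], TCP at [159.323, 578.465, 245.292] pointing down, gripper open.
Joint ranges: [-169.43, 169.43], [-51.17, 129.36], [1.28, 143.12], [-76.62, 256.62], [0, 156.53], [-152.29, 152.29]. Speed limits (degrees/s): [136.94, 136.94, 159.86, 180, 180, 180].

### API

Orientations are given as [roll, pitch, yaw] about the fixed x, y, z axes, in that order (R = Rz(yaw) Ry(pitch) Rx(roll)).
In Python, from bench import sense, snapshot, camera_info, hand_in gives the robot as it stands. The module is installed in compiled form; this text tells all that it offers.
- The arm moves only by the tool apply_moves, never from a script. Its argument "deltas" is a list of rows, each a list of 7 numbers: the shift along the tool's x, y, z scaled (see below), then the turn, a rotation vector about the tool's x, y, z scaled (see below), then the opening, from 0 (shut) to 1 (fully open). In form: [[dx, dy, dz, ax, ay, az, claw], ...]. A call has 1 to 8 rows; each row shifts and turns the commanded pose from where the row before left it, along the tool's axes as they then stand; what a row does not reach is not made up. The controller multiplies each number of a shift by 0.03 m and each number of a turn by 0.08 rad. A row lasts 1/8 s, in which the tool goes at most 62.5 mm and 10.7 degrees, less where a joint would pass 70% of its speed; a pose out of reach is approached as far as the arm can. A call with a number of a shift or a turn outside -1 to 1 is refused whole. A call with a gripper value outside its range is refused whole. The fingers move at their own pace and stop on an object; "grip_force" is the grip in N (left out, the last holds). Time passes only in rows, so rows that do not move let the fingers close. It gives the time, the measured TCP pose, the force, the opening and the grip force at its end, in the units of the state.
- sense(): the state, without advancing time (a new reading comes with each control period).
- snapshot(name): name is "scene" or "top" or "wrist"; returns the picture (420x560x3 uint8, red, green, blue); there is no depth.
- camera_info(name): a dict with "vertical_fov" (degrees; the focal length in pixels is half the picture's height over the tangent of half this angle, whatever the lens; pixels are square), "cx", "cy" (the principal point, pixels), "origin" and "rotation" of the camera in the world; the wrist camera has in their place "tool_from_camera" (4x4, takes a point from camera to tool coordinates, whose origin is the TCP and whose axes are the flange's). Camera axes: x right, y up, looking along -z (the intrinsics and any distortion apply to the point x, -y, -z); pixel columns grow to the right and rows downward; lengths in mm; the calibration is good to about 2 mm. A picture is of the moment at which its call begins: read the wrist's pose just before it. camera_info takes no time and is no camera call.
- hand_in(): hands the job in; it is judged then, once.
The state is a dict: "time": time; "joint_pos": joint angles; "qd": joint speeds; "joint_efforts": joint torques, N m; "tool_pos": TCP position; "tcp_rot": TCP orientation; "ft_force": force on the tool from outside, world axes, zero at the start; "wrist_torque": the same for the moment, N m; "finger_gap": finger opening in mm; "grip_force": force on a finger pad.
Only numpy, scipy, OpenCV 4.12 (cv2) and the standard library are available. Lean on these libraries where they do the work, as an engineer would, in place of code of your own. Each camera call takes 0.05 s, during which the arm holds its last target. There are 200 camera calls.

## Working session

There is one attempt and no reset: what is moved stays moved. The work goes in short steps, Python scripts to look and compute and a tool call to move; the robot and the scene stay as the last step left them, time stands still between calls to the robot, and variables do not carry over. Pictures are saved under pics/ and viewed, at most 14 in all, crops included, and the job is handed in when it is done.

Besides the shell and the picture viewer there is one more tool, called after "Emit:" as a command line: name --pt "numbers of a row" for each row, then --argument value for the rest. apply_moves: Moves the arm, as the interface text tells. Its arguments: {"type":"object","properties":{"deltas":{"type":"array"},"grip_force":{"type":"number"}},"required":["deltas"]}

```bash
mkdir -p pics
python3 - <<'E'
from bench import *
import cv2,numpy as np
np.set_printoptions(precision=3,suppress=True)
for n in("scene","top","wrist"):
    cv2.imwrite(f"pics/{n}0.png",snapshot(n)[:,:,::-1]); print(n,camera_info(n))
print(sense())
E
```

```text
scene {'vertical_fov': 43.769782721541254, 'cx': 286.8824209572344, 'cy': 215.49385764530376, 'origin': array([1237.471, -477.234, 1155.621]), 'rotation': array([39.849, -0.393, 54.897])}
top {'vertical_fov': 45.29363217550951, 'cx': 286.0516982787227, 'cy': 206.1953936922877, 'origin': array([ 192.863,   70.261, 1563.229]), 'rotation': array([ 11.013,  -0.434, -91.613])}
wrist {'vertical_fov': 63.30642033239894, 'cx': 273.07044324377034, 'cy': 217.90436277110086, 'tool_from_camera': array([[   0.   ,    0.962,    0.273,   68.455],
       [   1.   ,   -0.   ,    0.001,   -1.417],
       [   0.001,    0.273,   -0.962, -129.692],
       [   0.   ,    0.   ,    0.   ,    1.   ]])}
{'time': 0.15, 'joint_pos': array([69.705,  7.507, 85.315, -0.001, 87.26 , -4.894]), 'qd': array([-0.025, -0.068, -0.275,  0.095,  0.078,  0.091]), 'joint_efforts': array([ -0.   , -57.006, -50.116,  -0.   ,   0.01 ,  -0.   ]), 'tool_pos': array([159.204, 578.08 , 244.466]), 'tcp_rot': array([-179.918,   -0.006,  164.598]), 'ft_force': array([ 0.986,  0.961, -0.407]), 'wrist_torque': array([0.014, 0.03 , 0.02 ]), 'grip_force': 0.0, 'finger_gap': 85.5818355384142}
```

View pics/top0.png

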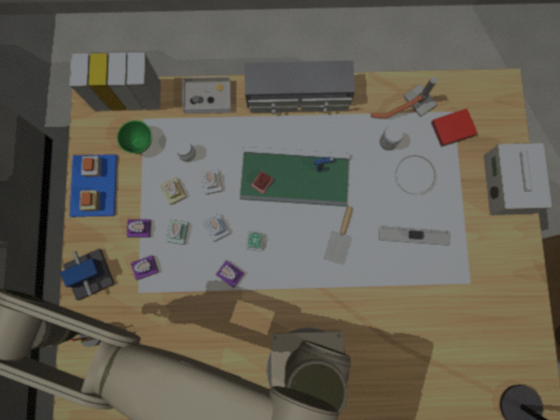

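View pics/scene0.png

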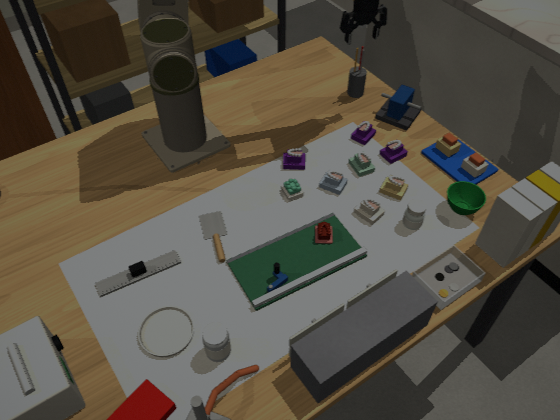

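Top view: white model (212,182), yellow (175,190), green (177,232) and pale blue (216,227). Look-alikes are the purple models (138,228), (145,267) and (230,273), the models with orange tops on the blue tray (90,165) and (90,200), and the impression (256,241). The shelf is at (295,178) with the rim at (262,181) and the stop at (322,162). The dish is at (415,175) and the straightedge at (415,236).

```bash
cat > h.py <<'E'
from bench import *
import cv2,numpy as np
from scipy.spatial.transform import Rotation as Ro
np.set_printoptions(precision=1,suppress=True)
def cam(n,s=None):
    c=camera_info(n)
    f=210/np.tan(np.radians(c['vertical_fov']/2))
    if n=='wrist':
        s=s or sense(); T=c['tool_from_camera']
        R=Ro.from_euler('xyz',s['tcp_rot'],degrees=True).as_matrix()
        return R@T[:3,:3], R@T[:3,3]+s['tool_pos'], f,c['cx'],c['cy']
    return Ro.from_euler('xyz',c['rotation'],degrees=True).as_matrix(),c['origin'],f,c['cx'],c['cy']
def ray(cm,uv,z):
    R,o,f,cx,cy=cm; uv=np.atleast_2d(np.asarray(uv,float))
    d=np.c_[(uv[:,0]-cx)/f,-(uv[:,1]-cy)/f,-np.ones(len(uv))]@R.T
    return o+d*((z-o[2])/d[:,2])[:,None]
def proj(cm,P):
    R,o,f,cx,cy=cm; p=(np.atleast_2d(P)-o)@R
    return np.c_[cx+f*p[:,0]/-p[:,2],cy-f*p[:,1]/-p[:,2]]
def shot(n,name):
    s=sense(); im=snapshot(n); cv2.imwrite(f'pics/{name}.png',im[:,:,::-1]); return im,cam(n,s)
E
python3 - <<'E'
from h import *
im=cv2.imread('pics/top0.png'); cm=cam('top')
print(proj(cm,[[0,0,0]]))
for n,uv,z in [('shelfTL',(243,153),10),('TR',(349,160),10),('BR',(347,205),10),('BL',(241,199),10),('white',(212,182),40),('yel',(175,190),40),('grn',(177,232),40),('blu',(216,227),40),('dish',(415,175),14),('se',(415,236),8),('rim',(262,181),30),('knob',(319,167),60),('jarcan',(391,137),90),('can2',(186,151),75),('imp',(256,241),30)]:
    p=ray(cm,uv,z)[0]; print(n,p[:2], proj(cam('scene'),[p])[0])
c=np.hstack([cv2.resize(im[140:290,110:300],(760,600))]); cv2.imwrite('pics/crop0.png',c)
E
```

```text
[[307.5 369.4]]
shelfTL [672.2 183.2] [363.2 248. ]
TR [ 640.1 -155.9] [251.6 301.9]
BR [ 493.4 -141.9] [226.3 259.8]
BL [521.6 191.2] [331.2 212. ]
white [571.6 278.4] [367.  202.8]
yel [549.1 392.8] [391.6 181.5]
grn [417.7 384.9] [360.6 157. ]
blu [429.9 266.2] [332.7 175.1]
dish [ 584.  -362.8] [166.6 327.3]
se [ 389.7 -349.3] [137.9 270.7]
rim [573.2 123.3] [323.9 229.8]
knob [605.7 -54.6] [277.  262.2]
jarcan [ 686.8 -277. ] [215.9 325.3]
can2 [663.  353.4] [411.1 203.3]
imp [384.8 145.3] [290.7 185.3]
```

View pics/crop0.png

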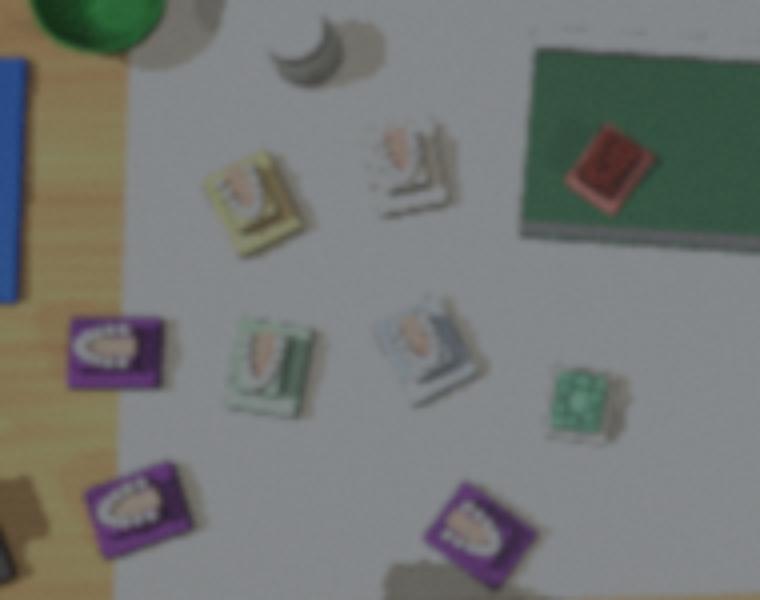

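The crop confirms the choice: white, yellow, green and pale blue models, with the purple ones and the impression excluded. I'll take a closer look with the wrist camera.

Emit:
apply_moves --pt "-0.98 -0.39 -0.2 0 0 0 1" --pt "-0.98 -0.39 -0.2 0 0 0 1" --pt "-0.98 -0.39 -0.2 0 0 0 1" --pt "-0.98 -0.39 -0.2 0 0 0 1" --pt "-0.98 -0.39 -0.2 0 0 0 1" --pt "-0.98 -0.39 -0.2 0 0 0 1" --pt "-0.98 -0.39 -0.2 0 0 0 1" --pt "-0.98 -0.39 -0.2 0 0 0 1"

```text
time: 1.15
tool_pos: [361.8, 424.9, 293.1]
tcp_rot: [-180.0, -0.0, 164.6]
ft_force: [0.6, -0.8, -0.4]
finger_gap: 85.6
grip_force: 0.0
```

Emit:
apply_moves --pt "-0.98 -0.39 -0.2 0 0 0 1" --pt "-0.98 -0.39 -0.2 0 0 0 1" --pt "-0.98 -0.39 -0.2 0 0 0 1" --pt "-0.98 -0.39 -0.2 0 0 0 1" --pt "-0.98 -0.39 -0.2 0 0 0 1" --pt "0 0 0 0 0 0 1"

```text
time: 1.9
tool_pos: [488.9, 328.9, 323.3]
tcp_rot: [-180.0, 0.0, 164.4]
ft_force: [-0.1, 0.0, -0.5]
finger_gap: 85.1
grip_force: 0.0
```

Run:
```python
from h import *
im,cm=shot('wrist','w1'); s=sense(); print(s['tool_pos'],s['tcp_rot'],s['time'],s['joint_pos'])
print(proj(cm,[[572,278,0],[549,393,0],[418,385,0],[430,266,0]]))
```

```text
[487.9 329.7 323. ] [-180.    -0.   164.5] 1.95 [ 29.1   4.7  80.2   0.   95.1 -45.4]
[[255.4 240.8]
 [331.4 204.2]
 [302.2 109. ]
 [215.8 144. ]]
```

View pics/w1.png

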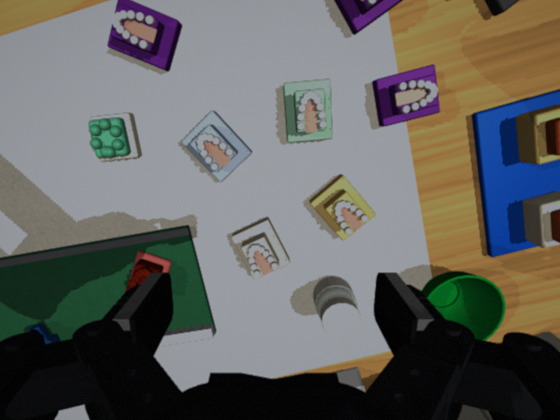

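The wrist view shows all four models upright: green (308,112), blue (216,147), yellow (343,208) and white (260,248). I'll zoom in for the corners and tooth directions.

Run:
```python
import cv2
im=cv2.imread('pics/w1.png')[70:290,170:390]
im=cv2.convertScaleAbs(im,alpha=1.3)
c=cv2.resize(im,(600,600),interpolation=cv2.INTER_CUBIC);cv2.imwrite('pics/w1c.png',c)
```

```text
(no output)
```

View pics/w1c.png

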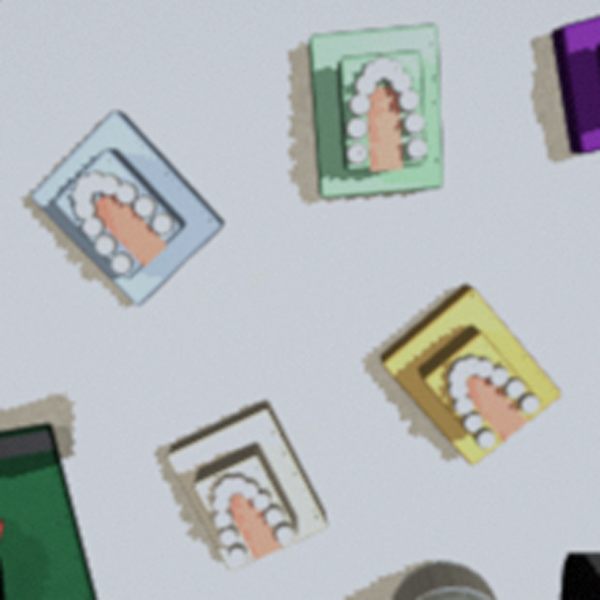

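Tooth apexes: green faces image up, blue and yellow upper-left, and white up and slightly left. Next I'll turn the picked plinth-top corners into poses and check them against 70 x 56.

Run:
```python
from h import *
s=dict(tool_pos=np.array([487.9,329.7,323.0]),tcp_rot=np.array([-180,0,164.5])); cm=cam('wrist',s)
# order: front-left, front-right, back-right, back-left (image)
D=dict(green=[(310,36),(437,25),(441,187),(322,198)],blue=[(35,197),(118,112),(224,221),(138,303)],
yellow=[(388,362),(473,296),(560,393),(474,463)],white=[(172,458),(271,411),(327,522),(232,568)])
S={}
for k,v in D.items():
    P=ray(cm,np.array(v)*220/600+[170,70],20)[:,:2]
    e=[np.linalg.norm(P[i]-P[(i+1)%4]) for i in range(4)]
    x=(P[2]+P[3]-P[0]-P[1]); x/=np.linalg.norm(x)
    y=(P[0]-P[1]+P[3]-P[2])
    print(k,P.mean(0),'edges',np.array(e),'yaw',np.degrees(np.arctan2(x[1],x[0])),'yaw from y',np.degrees(np.arctan2(-y[0],y[1])))
g=ray(cm,[(192,228),(214,325),(1,262)],10); print('shelf pts',g[:,:2])
```

```text
green [422.  390.7] edges [55.3 68.7 54.2 69.2] yaw -10.919444828957607 yaw from y 169.40268209778552
blue [432.5 271.2] edges [54.2 66.5 55.9 66.2] yaw 27.916323275503245 yaw from y -152.60657629546753
yellow [553.1 406.1] edges [50.2 64.9 53.3 67.4] yaw 26.56942490363376 yaw from y -154.721498090512
white [579.3 286.9] edges [54.5 64.5 54.3 65.8] yaw 10.270390660626777 yaw from y -168.47225790897173
shelf pts [[526.8 202.5]
 [678.2 184.2]
 [502.5 -72.3]]
```

```bash
cat >> h.py <<'E'
import json
def plan(pos,yaw,claw,n=None,start=None,turns=0):
    """print rows taking the down-pointing tool from its measured pose to pos,yaw"""
    s=sense(); p0,y0=(s['tool_pos'],s['tcp_rot'][2]) if start is None else start
    d=np.array(pos,float)-p0; dy=(yaw-y0+180)%360-180
    m=max(np.linalg.norm(d)/30,abs(dy)/4.58); n=n or int(np.ceil(m/0.97+0.2)); k=0
    rows=[]
    for i in range(n):
        R=Ro.from_euler('xyz',[180,0,y0+dy*i/n],degrees=True).as_matrix()
        rows.append([*np.round(R.T@d/n/30,2).tolist(),0,0,round(float(np.radians(-dy/n)/0.08),2),claw])
    q1=np.degrees(np.arctan2(pos[1],pos[0]))
    print('n',n,'max',np.round(np.abs(rows).max(0),2),'q6 end',round(q1+90-yaw,1))
    for i in range(0,n,8): print(json.dumps(rows[i:i+8]))
    return np.array(pos,float),yaw
E
python3 -c "
from h import *
plan((545,85,230),85,1)"
```

```text
n 19 max [0.4 0.4 0.2 0.  0.  0.9 1. ] q6 end 13.9
[[-0.21, -0.39, 0.16, 0, 0, 0.91, 1], [-0.24, -0.37, 0.16, 0, 0, 0.91, 1], [-0.27, -0.35, 0.16, 0, 0, 0.91, 1], [-0.29, -0.33, 0.16, 0, 0, 0.91, 1], [-0.31, -0.31, 0.16, 0, 0, 0.91, 1], [-0.34, -0.29, 0.16, 0, 0, 0.91, 1], [-0.36, -0.26, 0.16, 0, 0, 0.91, 1], [-0.37, -0.23, 0.16, 0, 0, 0.91, 1]]
[[-0.39, -0.21, 0.16, 0, 0, 0.91, 1], [-0.4, -0.18, 0.16, 0, 0, 0.91, 1], [-0.42, -0.15, 0.16, 0, 0, 0.91, 1], [-0.43, -0.12, 0.16, 0, 0, 0.91, 1], [-0.43, -0.09, 0.16, 0, 0, 0.91, 1], [-0.44, -0.05, 0.16, 0, 0, 0.91, 1], [-0.44, -0.02, 0.16, 0, 0, 0.91, 1], [-0.44, 0.01, 0.16, 0, 0, 0.91, 1]]
[[-0.44, 0.04, 0.16, 0, 0, 0.91, 1], [-0.43, 0.07, 0.16, 0, 0, 0.91, 1], [-0.43, 0.11, 0.16, 0, 0, 0.91, 1]]
```

Emit:
apply_moves --pt "-0.21 -0.39 0.16 0 0 0.91 1" --pt "-0.24 -0.37 0.16 0 0 0.91 1" --pt "-0.27 -0.35 0.16 0 0 0.91 1" --pt "-0.29 -0.33 0.16 0 0 0.91 1" --pt "-0.31 -0.31 0.16 0 0 0.91 1" --pt "-0.34 -0.29 0.16 0 0 0.91 1" --pt "-0.36 -0.26 0.16 0 0 0.91 1" --pt "-0.37 -0.23 0.16 0 0 0.91 1"

```text
time: 2.95
tool_pos: [511.0, 227.8, 284.3]
tcp_rot: [-180.0, -0.0, 131.2]
ft_force: [-1.0, -0.1, -0.0]
finger_gap: 85.3
grip_force: 0.0
```

Emit:
apply_moves --pt "-0.39 -0.21 0.16 0 0 0.91 1" --pt "-0.4 -0.18 0.16 0 0 0.91 1" --pt "-0.42 -0.15 0.16 0 0 0.91 1" --pt "-0.43 -0.12 0.16 0 0 0.91 1" --pt "-0.43 -0.09 0.16 0 0 0.91 1" --pt "-0.44 -0.05 0.16 0 0 0.91 1" --pt "-0.44 -0.02 0.16 0 0 0.91 1" --pt "-0.44 0.01 0.16 0 0 0.91 1"

```text
time: 3.95
tool_pos: [535.5, 124.7, 245.9]
tcp_rot: [-180.0, -0.0, 97.8]
ft_force: [0.8, 0.1, 0.5]
finger_gap: 85.4
grip_force: 0.0
```

Emit:
apply_moves --pt "-0.44 0.04 0.16 0 0 0.91 1" --pt "-0.43 0.07 0.16 0 0 0.91 1" --pt "-0.43 0.11 0.16 0 0 0.91 1" --pt "0 0 0 0 0 0 1" --pt "0 0 0 0 0 0 1"

```text
time: 4.58
tool_pos: [544.9, 86.3, 232.1]
tcp_rot: [-180.0, -0.0, 85.5]
ft_force: [1.0, -0.1, 0.7]
finger_gap: 85.9
grip_force: 0.0
```

Run:
```python
from h import *
im,cm=shot('wrist','w2'); s=sense(); print(s['tool_pos'],s['tcp_rot'],s['time'])
hsv=cv2.cvtColor(im,cv2.COLOR_RGB2HSV); h,S,v=cv2.split(hsv)
m=(((h<10)|(h>170))&(S>90)).astype('u1')*255; m[270:]=0
m=cv2.morphologyEx(m,cv2.MORPH_CLOSE,np.ones((5,5)))
cs,_=cv2.findContours(m,0,2); c=max(cs,key=cv2.contourArea); r=cv2.minAreaRect(c); print(r)
b=cv2.boxPoints(r); P=ray(cm,b,18)[:,:2]; print(P,P.mean(0),[np.linalg.norm(P[i]-P[i-1]) for i in range(4)])
```

```text
[545.1  86.3 232.3] [180.   -0.   85.5] 4.625
((299.3656005859375, 150.67868041992188), (59.882957458496094, 49.27488708496094), 31.759479522705078)
[[535.9 121.5]
 [564.4 159.3]
 [612.6 125.6]
 [585.   85.6]] [574.5 123. ] [np.float64(60.80942586630014), np.float64(47.389500145605986), np.float64(58.83218414030243), np.float64(48.572013715163)]
```

View pics/w2.png

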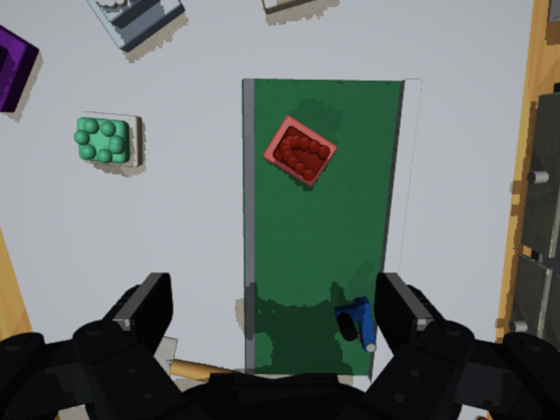

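The wrist view shows the rim at (299,151), sizes 60 x 48 as given. The board's front edge runs (254,80)–(254,375) and the fence front (403,80)–(371,375). The stop knob is near (347,325).

Run:
```python
from h import *
s=dict(tool_pos=np.array([545.1,86.3,232.3]),tcp_rot=np.array([180,0,85.5])); cm=cam('wrist',s)
im=cv2.imread('pics/w2.png')[:,:,::-1]; hsv=cv2.cvtColor(im,cv2.COLOR_RGB2HSV).astype(int)
g=(hsv[...,0]>60)&(hsv[...,0]<90)&(hsv[...,1]>90)
L=[];Rr=[];
for r in range(90,262,4):
    c=np.flatnonzero(g[r,235:430])+235
    L.append((c.min(),r));Rr.append((c.max()+1,r))
for n,q in(('front',L),('fence',Rr)):
    P=ray(cm,q,10)[:,:2]; vx,vy,x0,y0=cv2.fitLine(P.astype('f4'),cv2.DIST_HUBER,0,.01,.01).ravel()
    if vy<0: vx,vy=-vx,-vy
    print(n,'yaw',np.degrees(np.arctan2(-vx,vy)),x0,y0, 'resid',np.abs((P[:,0]-x0)*vy-(P[:,1]-y0)*vx).max(), q[0],q[-1])
t=[np.flatnonzero(g[60:300,c]).min()+60 for c in range(262,395,4)]
P=ray(cm,list(zip(range(262,395,4),t)),10)[:,:2]; print('end edge pts',P[0],P[len(P)//2],P[-1])
b=[np.flatnonzero(g[:,c]).max()+1 for c in (256,300,360,368)]; print(b,ray(cm,list(zip((256,300,360,368),b)),10)[:,:2])
print('knob top',ray(cm,[(346,325)],62))
print('imp/spatula')
print();plan((574.5,123,120),55,1)
```

```text
front yaw -5.204704 516.8053 104.27993 resid 11.28014582908373 (np.int64(254), 90) (np.int64(244), 258)
fence yaw -5.2318673 665.82513 70.49856 resid 0.557900461210525 (np.int64(399), 90) (np.int64(381), 258)
end edge pts [543.1 192.5] [608.4 186.4] [669.9 180.7]
[np.int64(386), np.int64(374), np.int64(407), np.int64(408)] [[ 504.6 -162.2]
 [ 560.4 -148.6]
 [ 633.9 -204.8]
 [ 644.  -207.2]]
knob top [[608.5 -48.7  62. ]]
imp/spatula

n 8 max [0.2 0.1 0.5 0.  0.  0.8 1. ] q6 end 47.1
[[0.16, 0.11, 0.47, 0, 0, 0.83, 1], [0.17, 0.1, 0.47, 0, 0, 0.83, 1], [0.18, 0.09, 0.47, 0, 0, 0.83, 1], [0.18, 0.08, 0.47, 0, 0, 0.83, 1], [0.19, 0.06, 0.47, 0, 0, 0.83, 1], [0.19, 0.05, 0.47, 0, 0, 0.83, 1], [0.19, 0.04, 0.47, 0, 0, 0.83, 1], [0.19, 0.03, 0.47, 0, 0, 0.83, 1]]
```

Emit:
apply_moves --pt "0.16 0.11 0.47 0 0 0.83 1" --pt "0.17 0.1 0.47 0 0 0.83 1" --pt "0.18 0.09 0.47 0 0 0.83 1" --pt "0.18 0.08 0.47 0 0 0.83 1" --pt "0.19 0.06 0.47 0 0 0.83 1" --pt "0.19 0.05 0.47 0 0 0.83 1" --pt "0.19 0.04 0.47 0 0 0.83 1" --pt "0.19 0.03 0.47 0 0 0.83 1" --grip_force 40

```text
time: 5.62
tool_pos: [575.1, 123.0, 119.1]
tcp_rot: [180.0, -0.0, 54.9]
ft_force: [0.1, 0.2, -0.2]
finger_gap: 85.3
grip_force: 0.0
```

Emit:
apply_moves --pt "0 0 0.7 0 0 0 1" --pt "0 0 0.8 0 0 0 1" --pt "0 0 0 0 0 0 1" --pt "0 0 0 0 0 0 1"

```text
time: 6.12
tool_pos: [575.4, 122.5, 75.4]
tcp_rot: [180.0, -0.0, 55.0]
ft_force: [1.4, -0.1, 0.0]
finger_gap: 85.1
grip_force: 0.0
```

Emit:
apply_moves --pt "0 0 0.7 0 0 0 1" --pt "0 0 0.72 0 0 0 1" --pt "0 0 0 0 0 0 1" --pt "0 0 0 0 0 0 0" --pt "0 0 0 0 0 0 0" --pt "0 0 0 0 0 0 0" --pt "0 0 0 0 0 0 0" --pt "0 0 0 0 0 0 0"

```text
time: 7.12
tool_pos: [576.0, 122.2, 33.0]
tcp_rot: [179.9, -0.1, 54.9]
ft_force: [-0.4, 0.6, 6.7]
finger_gap: 45.3
grip_force: 42.5
```

Emit:
apply_moves --pt "0 0 0 0 0 0 0" --pt "0 0 -1 0 0 0 0" --pt "0 0 -1 0 0 0 0" --pt "0 0 -1 0 0 0 0" --pt "0 0 0 0 0 0 0"

```text
time: 7.75
tool_pos: [577.0, 122.3, 124.8]
tcp_rot: [179.8, -0.2, 54.9]
ft_force: [1.1, -0.1, 0.1]
finger_gap: 44.9
grip_force: 41.8
```

Run:
```python
from h import *
s=sense();print(s['finger_gap'],s['grip_force'],s['tool_pos'],s['time'])
# dish centre from top and scene
im=cv2.imread('pics/top0.png'); g=cv2.cvtColor(im,cv2.COLOR_BGR2GRAY)
c=cv2.HoughCircles(cv2.GaussianBlur(g[140:210,380:450],(3,3),1),cv2.HOUGH_GRADIENT,1,20,param1=60,param2=10,minRadius=17,maxRadius=24)
c=c[0][:2]; print(c, ray(cam('top'),c[:,:2]+[380,140],14)[:,:2])
print('scene',ray(cam('scene'),[(166,332)],14))
plan((584,-363,125),55,0)
```

```text
44.8832325992598 41.844350695610046 [577.  122.3 124.8] 7.75
[[34.5 34.5 20.7]] [[ 585.7 -361.3]]
scene [[ 594.6 -369.6   14. ]]
n 17 max [0.8 0.6 0.  0.  0.  0.  0. ] q6 end 3.1
[[-0.77, 0.56, -0.0, 0, 0, -0.0, 0], [-0.77, 0.56, -0.0, 0, 0, -0.0, 0], [-0.77, 0.56, -0.0, 0, 0, -0.0, 0], [-0.77, 0.56, -0.0, 0, 0, -0.0, 0], [-0.77, 0.56, -0.0, 0, 0, -0.0, 0], [-0.77, 0.56, -0.0, 0, 0, -0.0, 0], [-0.77, 0.56, -0.0, 0, 0, -0.0, 0], [-0.77, 0.56, -0.0, 0, 0, -0.0, 0]]
[[-0.77, 0.56, -0.0, 0, 0, -0.0, 0], [-0.77, 0.56, -0.0, 0, 0, -0.0, 0], [-0.77, 0.56, -0.0, 0, 0, -0.0, 0], [-0.77, 0.56, -0.0, 0, 0, -0.0, 0], [-0.77, 0.56, -0.0, 0, 0, -0.0, 0], [-0.77, 0.56, -0.0, 0, 0, -0.0, 0], [-0.77, 0.56, -0.0, 0, 0, -0.0, 0], [-0.77, 0.56, -0.0, 0, 0, -0.0, 0]]
[[-0.77, 0.56, -0.0, 0, 0, -0.0, 0]]
```

Emit:
apply_moves --pt "-0.77 0.56 0 0 0 0 0" --pt "-0.77 0.56 0 0 0 0 0" --pt "-0.77 0.56 0 0 0 0 0" --pt "-0.77 0.56 0 0 0 0 0" --pt "-0.77 0.56 0 0 0 0 0" --pt "-0.77 0.56 0 0 0 0 0" --pt "-0.77 0.56 0 0 0 0 0" --pt "-0.77 0.56 0 0 0 0 0"

```text
time: 8.75
tool_pos: [577.7, -107.1, 119.8]
tcp_rot: [-179.9, 0.0, 54.9]
ft_force: [0.1, 0.2, -0.7]
finger_gap: 45.3
grip_force: 41.8
```

Emit:
apply_moves --pt "-0.77 0.56 0 0 0 0 0" --pt "-0.77 0.56 0 0 0 0 0" --pt "-0.77 0.56 0 0 0 0 0" --pt "-0.77 0.56 0 0 0 0 0" --pt "-0.77 0.56 0 0 0 0 0" --pt "-0.77 0.56 0 0 0 0 0" --pt "-0.77 0.56 0 0 0 0 0" --pt "-0.77 0.56 0 0 0 0 0"

```text
time: 9.75
tool_pos: [581.6, -335.3, 119.5]
tcp_rot: [-179.8, 0.0, 54.9]
ft_force: [0.4, -0.2, -0.1]
finger_gap: 45.0
grip_force: 41.8
```

Emit:
apply_moves --pt "-0.77 0.56 0 0 0 0 0" --pt "0 0 0 0 0 0 0" --pt "0 0 0 0 0 0 0"

```text
time: 10.12
tool_pos: [582.4, -362.5, 120.1]
tcp_rot: [-179.9, -0.0, 54.9]
ft_force: [-0.3, 0.3, -1.6]
finger_gap: 45.4
grip_force: 41.8
```

Run:
```python
from h import *
im,cm=shot('wrist','w3'); shot('top','top3');s=sense(); print(s['tool_pos'],s['tcp_rot'],s['time'],s['finger_gap'],proj(cm,[[586,-362,5]]))
```

```text
[ 582.8 -362.2  120.9] [-179.9   -0.    55. ] 10.225 45.04930802702242 [[275.4 212.7]]
```

View pics/w3.png

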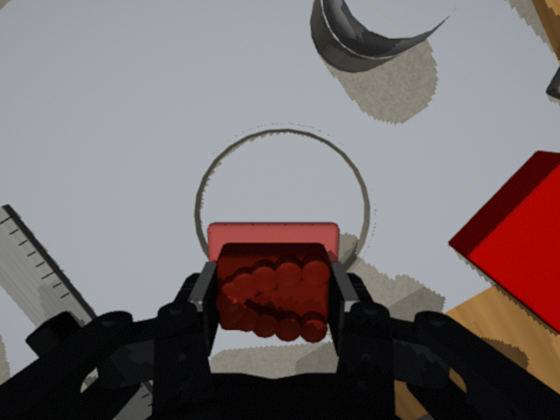

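The dish ring's centre is at (283,212), 8 px right of prediction, so I'll shift 6 mm along tool y, then lower and release.

Emit:
apply_moves --pt "0 0.2 0.8 0 0 0 0" --pt "0 0 0.8 0 0 0 0" --pt "0 0 0.8 0 0 0 0" --pt "0 0 0.4 0 0 0 0" --pt "0 0 0.25 0 0 0 0" --pt "0 0 0 0 0 0 0"

```text
time: 10.98
tool_pos: [587.9, -366.7, 30.3]
tcp_rot: [-180.0, 0.0, 54.9]
ft_force: [0.0, 0.2, -0.3]
finger_gap: 45.2
grip_force: 41.8
```

Emit:
apply_moves --pt "0 0 0 0 0 0 0.8" --pt "0 0 0 0 0 0 0.8" --pt "0 0 0 0 0 0 0.8" --pt "0 0 -0.6 0 0 0 0.8" --pt "0 0 -1 0 0 0 0.8" --pt "0 0 -1 0 0 0 0.8" --pt "0 0 -1 0 0 0 0.8"

```text
time: 11.85
tool_pos: [588.1, -367.2, 141.0]
tcp_rot: [179.9, 0.0, 54.9]
ft_force: [0.4, 0.8, -0.0]
finger_gap: 68.6
grip_force: 0.0
```

Run:
```python
from h import *
plan((600,90,230),85,0.4)
```

```text
n 17 max [0.9 0.5 0.2 0.  0.  0.4 0.4] q6 end 13.5
[[0.75, -0.5, -0.17, 0, 0, -0.39, 0.4], [0.76, -0.47, -0.17, 0, 0, -0.39, 0.4], [0.78, -0.45, -0.17, 0, 0, -0.39, 0.4], [0.79, -0.43, -0.17, 0, 0, -0.39, 0.4], [0.8, -0.4, -0.17, 0, 0, -0.39, 0.4], [0.81, -0.38, -0.17, 0, 0, -0.39, 0.4], [0.83, -0.35, -0.17, 0, 0, -0.39, 0.4], [0.84, -0.32, -0.17, 0, 0, -0.39, 0.4]]
[[0.85, -0.3, -0.17, 0, 0, -0.39, 0.4], [0.85, -0.27, -0.17, 0, 0, -0.39, 0.4], [0.86, -0.25, -0.17, 0, 0, -0.39, 0.4], [0.87, -0.22, -0.17, 0, 0, -0.39, 0.4], [0.88, -0.19, -0.17, 0, 0, -0.39, 0.4], [0.88, -0.16, -0.17, 0, 0, -0.39, 0.4], [0.89, -0.14, -0.17, 0, 0, -0.39, 0.4], [0.89, -0.11, -0.17, 0, 0, -0.39, 0.4]]
[[0.89, -0.08, -0.17, 0, 0, -0.39, 0.4]]
```

Rim released in the dish. Now I'll move to look at the stop.

Run:
```python
from h import *
plan((590,-115,210),85,0)
```

```text
n 10 max [0.8 0.5 0.2 0.  0.  0.7 0. ] q6 end -6.0
[[0.69, -0.48, -0.23, 0, 0, -0.66, 0], [0.72, -0.44, -0.23, 0, 0, -0.66, 0], [0.74, -0.4, -0.23, 0, 0, -0.66, 0], [0.76, -0.36, -0.23, 0, 0, -0.66, 0], [0.78, -0.32, -0.23, 0, 0, -0.66, 0], [0.79, -0.28, -0.23, 0, 0, -0.66, 0], [0.81, -0.24, -0.23, 0, 0, -0.66, 0], [0.82, -0.2, -0.23, 0, 0, -0.66, 0]]
[[0.83, -0.15, -0.23, 0, 0, -0.66, 0], [0.83, -0.11, -0.23, 0, 0, -0.66, 0]]
```

Emit:
apply_moves --pt "0.69 -0.48 -0.23 0 0 -0.66 0" --pt "0.72 -0.44 -0.23 0 0 -0.66 0" --pt "0.74 -0.4 -0.23 0 0 -0.66 0" --pt "0.76 -0.36 -0.23 0 0 -0.66 0" --pt "0.78 -0.32 -0.23 0 0 -0.66 0" --pt "0.79 -0.28 -0.23 0 0 -0.66 0" --pt "0.81 -0.24 -0.23 0 0 -0.66 0" --pt "0.82 -0.2 -0.23 0 0 -0.66 0"

```text
time: 12.85
tool_pos: [589.6, -163.1, 193.9]
tcp_rot: [180.0, -0.0, 79.3]
ft_force: [0.3, 0.3, -0.3]
finger_gap: 0.1
grip_force: 0.0
```

Emit:
apply_moves --pt "0.83 -0.15 -0.23 0 0 -0.66 0" --pt "0.83 -0.11 -0.23 0 0 -0.66 0" --pt "0 0 0 0 0 0 0" --pt "0 0 0 0 0 0 0"

```text
time: 13.35
tool_pos: [590.0, -114.4, 207.2]
tcp_rot: [180.0, 0.0, 85.2]
ft_force: [0.5, -0.3, -1.1]
finger_gap: -0.2
grip_force: 0.0
```

```bash
cat >> h.py <<'E'
SO=np.array([650.8,-93.6]); SY=np.radians(-5.22)
XH=np.array([np.cos(SY),np.sin(SY)]); YH=np.array([-np.sin(SY),np.cos(SY)])
def s2w(x,y,z=None):
    p=SO+x*XH+y*YH; return p if z is None else np.r_[p,z]
def w2s(p): d=np.atleast_2d(p)[:,:2]-SO; return np.c_[d@XH,d@YH]
E
python3 - <<'E'
from h import *
im,cm=shot('wrist','w4'); s=sense(); print(s['tool_pos'],s['tcp_rot'],s['time'])
print(proj(cm,[s2w(0,0,10),s2w(-32,35,62),s2w(-8,-7,30),s2w(-152,-65,10),s2w(0,-65,10)]))
hsv=cv2.cvtColor(im,cv2.COLOR_RGB2HSV).astype(int)
b=((hsv[...,0]>105)&(hsv[...,0]<125)&(hsv[...,1]>150)).astype('u1')
n,l,st,c=cv2.connectedComponentsWithStats(b); print(st[1:][st[1:,4]>60],c[1:][st[1:,4]>60])
E
```

```text
[ 589.8 -114.7  207. ] [-180.     0.    85.1] 13.4
[[334.2 166.4]
 [307.2 129.8]
 [328.7 177. ]
 [179.8 230. ]
 [330.6 231.1]]
[[ 282  114   52   71 1215]] [[316.6 141.7]]
```

View pics/w4.png

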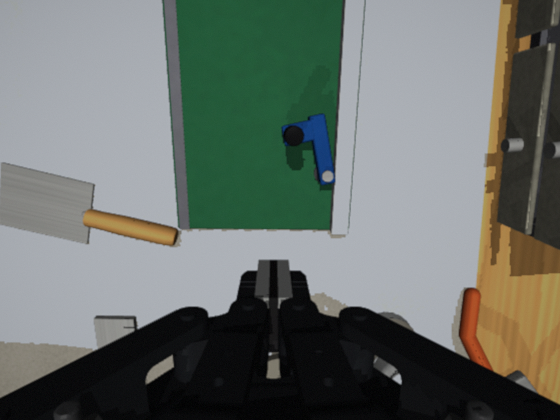

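The stop is partly open, with the knob top at (293,134) and the hinge at (328,177), matching the prediction. I'll push the knob round its arc with shut fingers.

Run:
```python
from h import *
k=ray(cam('wrist'),[(293,134)],62); ks=w2s(k)[0]; print('knob shelf',ks,'r',np.hypot(*(ks+[8,7])))
a0=np.degrees(np.arctan2(-(ks[0]+8),ks[1]+7)); print('a',a0,'stop deg',a0-29.7)
st=sense(); P=(st['tool_pos'],st['tcp_rot'][2])
def wp(a,off): a=np.radians(a); return np.array([-8-48*np.sin(a),-7+48*np.cos(a)])+off*np.array([np.cos(a),np.sin(a)])
seq=[(wp(a0,32),90),(wp(a0,32),52)]+[(wp(a,18),52) for a in (a0+3,a0+15,a0+28,a0+41,a0+54,a0+67,119,123)]
for (x,y),z in seq:
    print(np.array([x,y]),z); P=plan(s2w(x,y,z),84.8,0,start=P)
```

```text
knob shelf [-43.2  31.4] r 52.057411344316336
a 42.49795299050067 stop deg 12.797952990500672
[-16.8  50. ] 90
n 6 max [0.4 0.2 0.7 0.  0.  0.  0. ] q6 end 1.4
[[0.42, 0.24, 0.65, 0, 0, 0.01, 0], [0.42, 0.24, 0.65, 0, 0, 0.01, 0], [0.42, 0.23, 0.65, 0, 0, 0.01, 0], [0.42, 0.23, 0.65, 0, 0, 0.01, 0], [0.42, 0.23, 0.65, 0, 0, 0.01, 0], [0.43, 0.23, 0.65, 0, 0, 0.01, 0]]
[-16.8  50. ] 52
n 2 max [0.  0.  0.6 0.  0.  0.  0. ] q6 end 1.4
[[0.0, -0.0, 0.63, 0, 0, -0.0, 0], [0.0, -0.0, 0.63, 0, 0, -0.0, 0]]
[-29.6  39.5] 52
n 1 max [0.3 0.4 0.  0.  0.  0.  0. ] q6 end 0.5
[[-0.35, -0.43, -0.0, 0, 0, -0.0, 0]]
[-38.8  34. ] 52
n 1 max [0.2 0.3 0.  0.  0.  0.  0. ] q6 end -0.0
[[-0.18, -0.31, -0.0, 0, 0, -0.0, 0]]
[-47.2  26. ] 52
n 1 max [0.3 0.3 0.  0.  0.  0.  0. ] q6 end -0.8
[[-0.27, -0.28, -0.0, 0, 0, -0.0, 0]]
[-53.7  16.3] 52
n 1 max [0.3 0.2 0.  0.  0.  0.  0. ] q6 end -1.7
[[-0.32, -0.21, -0.0, 0, 0, -0.0, 0]]
[-57.7   5.5] 52
n 1 max [0.4 0.1 0.  0.  0.  0.  0. ] q6 end -2.7
[[-0.36, -0.14, -0.0, 0, 0, -0.0, 0]]
[-59.3  -6.1] 52
n 1 max [0.4 0.1 0.  0.  0.  0.  0. ] q6 end -3.9
[[-0.38, -0.05, -0.0, 0, 0, -0.0, 0]]
[-58.7 -14.5] 52
n 1 max [0.3 0.  0.  0.  0.  0.  0. ] q6 end -4.7
[[-0.28, 0.02, 0.0, 0, 0, -0.0, 0]]
[-58.1 -18. ] 52
n 1 max [0.1 0.  0.  0.  0.  0.  0. ] q6 end -5.0
[[-0.12, 0.02, 0.0, 0, 0, -0.0, 0]]
```

Emit:
apply_moves --pt "0.42 0.24 0.65 0 0 0 0" --pt "0.42 0.24 0.65 0 0 0 0" --pt "0.42 0.23 0.65 0 0 0 0" --pt "0.42 0.23 0.65 0 0 0 0" --pt "0.42 0.23 0.65 0 0 0 0" --pt "0.43 0.23 0.65 0 0 0 0" --pt "0 0 0.63 0 0 0 0" --pt "0 0 0.63 0 0 0 0"

```text
time: 14.4
tool_pos: [638.1, -42.4, 51.0]
tcp_rot: [-180.0, 0.0, 85.2]
ft_force: [0.3, -0.7, -0.4]
finger_gap: 0.2
grip_force: 0.0
```

Emit:
apply_moves --pt "0 0 0 0 0 0 0" --pt "-0.35 -0.43 0 0 0 0 0" --pt "-0.18 -0.31 0 0 0 0 0" --pt "-0.27 -0.28 0 0 0 0 0" --pt "-0.32 -0.21 0 0 0 0 0" --pt "-0.36 -0.14 0 0 0 0 0"

```text
time: 15.15
tool_pos: [593.6, -83.4, 53.0]
tcp_rot: [179.9, -0.0, 85.2]
ft_force: [3.0, 3.5, -0.6]
finger_gap: 0.1
grip_force: 1.9
```

Emit:
apply_moves --pt "-0.38 -0.05 0 0 0 0 0" --pt "-0.28 0.02 0 0 0 0 0" --pt "-0.12 0.02 0 0 0 0 0" --pt "0 0 0 0 0 0 0"

```text
time: 15.65
tool_pos: [591.1, -98.5, 52.7]
tcp_rot: [-179.8, -0.7, 85.3]
ft_force: [-0.9, 40.5, 12.6]
finger_gap: -0.0
grip_force: 20.3
```

Run:
```python
from h import *
s=sense(); print(w2s(s['tool_pos']),s['tool_pos'],s['tcp_rot'],s['ft_force'])
im,cm=shot('wrist','w5'); print(proj(cm,[s2w(-50,-31,62)]))
cv2.imwrite('pics/w5c.png',im[150:420,120:440,::-1])
```

```text
[[-59.  -10.3]] [591.1 -98.5  52.7] [-179.8   -0.7   85.3] [-0.9 40.5 12.6]
[[293.4 345. ]]
```

View pics/w5c.png

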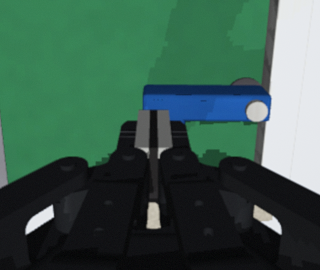

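The stop arm lies square to the fence in the crop ((143,86)–(268,88)), and the force rose to 40 N, so it is at its end. I'll back off and look at all four models.

Run:
```python
from h import *
st=sense(); P=(st['tool_pos']+np.r_[10*YH,0]+[0,0,58],85.3)
plan((505,240,240),85,1,start=P)
```

```text
n 13 max [0.8 0.3 0.3 0.  0.  0.  1. ] q6 end 30.4
[[0.82, -0.29, -0.33, 0, 0, 0.01, 1], [0.82, -0.29, -0.33, 0, 0, 0.01, 1], [0.82, -0.29, -0.33, 0, 0, 0.01, 1], [0.82, -0.29, -0.33, 0, 0, 0.01, 1], [0.82, -0.29, -0.33, 0, 0, 0.01, 1], [0.82, -0.29, -0.33, 0, 0, 0.01, 1], [0.82, -0.29, -0.33, 0, 0, 0.01, 1], [0.82, -0.29, -0.33, 0, 0, 0.01, 1]]
[[0.82, -0.29, -0.33, 0, 0, 0.01, 1], [0.82, -0.29, -0.33, 0, 0, 0.01, 1], [0.82, -0.29, -0.33, 0, 0, 0.01, 1], [0.82, -0.3, -0.33, 0, 0, 0.01, 1], [0.82, -0.3, -0.33, 0, 0, 0.01, 1]]
```

Emit:
apply_moves --pt "0.5 0 0 0 0 0 0" --pt "0.2 0 -0.96 0 0 0 0" --pt "0 0 -0.98 0 0 0 0" --pt "0.82 -0.29 -0.33 0 0 0 1" --pt "0.82 -0.29 -0.33 0 0 0 1" --pt "0.82 -0.29 -0.33 0 0 0 1" --pt "0.82 -0.29 -0.33 0 0 0 1" --pt "0.82 -0.29 -0.33 0 0 0 1"

```text
time: 16.7
tool_pos: [559.5, 40.4, 160.2]
tcp_rot: [-180.0, 0.1, 85.1]
ft_force: [0.5, 0.3, -0.5]
finger_gap: 85.4
grip_force: 0.0
```

Run:
```python
from h import *
im,cm=shot('wrist','w6'); s=sense(); print(w2s(s['tool_pos']),s['tool_pos'])
hsv=cv2.cvtColor(im,cv2.COLOR_RGB2HSV).astype(int)
b=((hsv[...,0]>105)&(hsv[...,0]<125)&(hsv[...,1]>150)).astype('u1'); 
n,l,st,c=cv2.connectedComponentsWithStats(b); print(st[1:][st[1:,4]>60],c[1:][st[1:,4]>60]); print(proj(cm,[s2w(-62,0,30),s2w(-8,-7,30),s2w(-50,-31,62)]))
```

```text
[[-103.3  127.9]] [559.6  43.2 161.7]
[[ 315  335   70   38 1639]] [[343.4 348.5]]
[[318.1 346.5]
 [378.1 353.6]
 [336.  403.7]]
```

Emit:
apply_moves --pt "0.82 -0.29 -0.33 0 0 0 1" --pt "0.82 -0.29 -0.33 0 0 0 1" --pt "0.82 -0.29 -0.33 0 0 0 1" --pt "0.82 -0.29 -0.33 0 0 0 1" --pt "0.82 -0.29 -0.33 0 0 0 1" --pt "0.82 -0.3 -0.33 0 0 0 1" --pt "0.82 -0.3 -0.33 0 0 0 1" --pt "0.82 -0.3 -0.33 0 0 0 1"

```text
time: 17.75
tool_pos: [506.4, 242.3, 239.3]
tcp_rot: [-180.0, 0.1, 85.1]
ft_force: [0.3, -0.2, 0.5]
finger_gap: 85.5
grip_force: 0.0
```

Emit:
apply_moves --pt "0 0 0 0 0 0 1" --pt "0 0 0 0 0 0 1"

```text
time: 18.0
tool_pos: [506.6, 241.7, 238.7]
tcp_rot: [-180.0, 0.1, 85.1]
ft_force: [0.0, 0.7, -0.8]
finger_gap: 85.4
grip_force: 0.0
```

Run:
```python
from h import *
im,cm=shot('wrist','w7'); s=sense(); print(s['tool_pos'],s['tcp_rot'],s['time'])
shot('top','top7')
print(proj(cm,[[579,287,20],[553,406,20],[422,391,20],[432.5,271,20]]))
```

```text
[506.5 241.5 238.6] [-180.     0.1   85.1] 18.05
[[341.4 137.8]
 [308.6   5.5]
 [167.8  37.4]
 [197.9 166.3]]
```

View pics/w7.png

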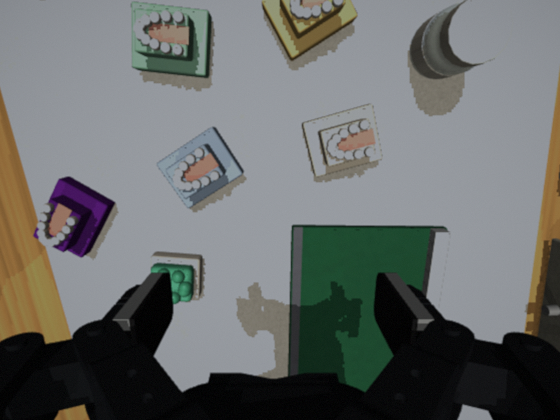

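The view shows white (342,142), blue (200,168), green (172,40) and yellow (310,15, cut off). I'll segment white and blue here.

```bash
cat >> h.py <<'E'
def seg(im,rect,seed):
    """GrabCut inside rect x,y,w,h -> minAreaRect corners and mask of the piece at seed"""
    m=np.zeros(im.shape[:2],'u1'); b=np.zeros((1,65));f=np.zeros((1,65))
    cv2.grabCut(np.ascontiguousarray(im),m,rect,b,f,6,cv2.GC_INIT_WITH_RECT)
    k=((m==1)|(m==3)).astype('u1'); k=cv2.morphologyEx(k,cv2.MORPH_OPEN,np.ones((5,5)))
    cs,_=cv2.findContours(k,cv2.RETR_EXTERNAL,cv2.CHAIN_APPROX_NONE)
    c=max(cs,key=cv2.contourArea); return c
def pose(cm,c,z=20):
    P=ray(cm,c.reshape(-1,2),z)[:,:2].astype('f4'); r=cv2.minAreaRect(P)
    b=cv2.boxPoints(r); e=[b[1]-b[0],b[2]-b[1]]; e=max(e,key=np.linalg.norm)
    y=np.degrees(np.arctan2(e[1],e[0])); y=(y+90)%180-90
    return np.array(r[0]),np.array(sorted(r[1])[::-1]),y
E
python3 - <<'E'
from h import *
im=cv2.imread('pics/w7.png')[:,:,::-1].copy(); cm=cam('wrist'); o=im.copy()
for n,r in dict(white=(295,95,95,90),blue=(150,120,100,95),green=(120,0,100,85)).items():
    c=seg(im,r,None); print(n,*pose(cm,c)); cv2.drawContours(o,[c],-1,(255,0,0),1)
cv2.imwrite('pics/o7.png',cv2.resize(o[0:230,110:400],None,fx=2.4,fy=2.4)[:,:,::-1])
E
```

```text
white [580.  279.2] [72.8 66.5] 10.374397
blue [436.8 264.5] [73.1 66.7] 27.04737
green [425.7 390.9] [75.7 63.1] -9.941925
```

View pics/o7.png

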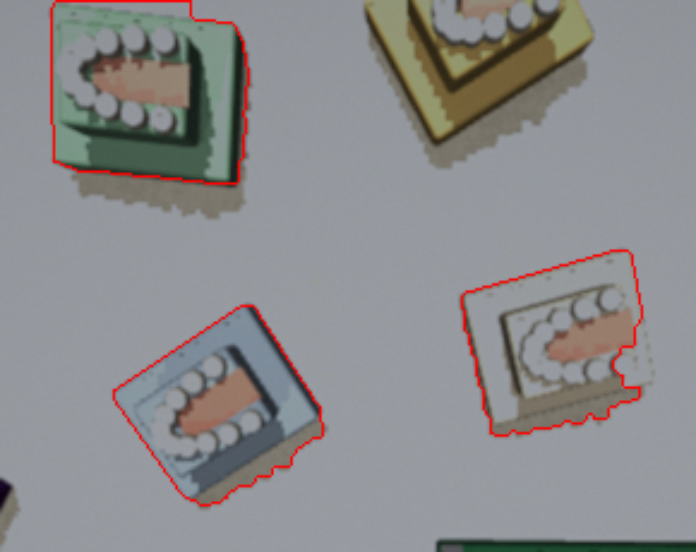

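```bash
cat >> h.py <<'E'
def quad(cm,pts,z=20):
    """pts: front-left,front-right,back-right,back-left -> centre,yaw,edges"""
    P=ray(cm,pts,z)[:,:2]; x=P[2]+P[3]-P[0]-P[1]; y=P[0]+P[3]-P[1]-P[2]
    if x[0]*y[1]-x[1]*y[0]<0: y=-y
    a=np.degrees(np.arctan2(x[1],x[0])); b=np.degrees(np.arctan2(-y[0],y[1]))
    return P.mean(0),np.array([a,b]),np.array([np.linalg.norm(P[i]-P[i-1]) for i in range(4)])
E
python3 - <<'E'
from h import *
cm=cam('wrist')
q=dict(blue=[(113,393),(193,497),(312,422),(246,308)],white=[(466,293),(496,432),(654,381),(630,250)])
for n,v in q.items(): print(n,*quad(cm,np.array(v)/2.4+[110,0]))
st=sense();P=(st['tool_pos'],st['tcp_rot'][2])
E
```

```text
blue [434.  267.7] [26.5 26.6] [67.7 54.9 62.6 53.8]
white [581.2 282.6] [11.4  9.7] [68.  59.2 69.4 54.4]
```

Run:
```python
from h import *
P=plan((581,283,100),100.5,1)
P=plan((581,283,33),100.5,1,start=P)
P=((581,283,100),100.5)
t=s2w(-36.5,31.5,110); print(t)
P=plan(t,84.78,0,start=P); P=plan(s2w(-36.5,31.5,44),84.78,0,start=P)
```

```text
n 6 max [0.3 0.4 0.8 0.  0.  0.6 1. ] q6 end 15.5
[[0.26, 0.39, 0.77, 0, 0, -0.56, 1], [0.25, 0.4, 0.77, 0, 0, -0.56, 1], [0.23, 0.41, 0.77, 0, 0, -0.56, 1], [0.21, 0.42, 0.77, 0, 0, -0.56, 1], [0.19, 0.43, 0.77, 0, 0, -0.56, 1], [0.17, 0.44, 0.77, 0, 0, -0.56, 1]]
n 3 max [0.  0.  0.7 0.  0.  0.  1. ] q6 end 15.5
[[0.0, -0.0, 0.74, 0, 0, -0.0, 1], [0.0, -0.0, 0.74, 0, 0, -0.0, 1], [0.0, -0.0, 0.74, 0, 0, -0.0, 1]]
[617.3 -58.9 110. ]
n 13 max [0.9 0.1 0.  0.  0.  0.3 0. ] q6 end -0.2
[[-0.88, -0.07, -0.03, 0, 0, 0.26, 0], [-0.88, -0.05, -0.03, 0, 0, 0.26, 0], [-0.88, -0.03, -0.03, 0, 0, 0.26, 0], [-0.88, -0.01, -0.03, 0, 0, 0.26, 0], [-0.88, 0.01, -0.03, 0, 0, 0.26, 0], [-0.88, 0.02, -0.03, 0, 0, 0.26, 0], [-0.88, 0.04, -0.03, 0, 0, 0.26, 0], [-0.88, 0.06, -0.03, 0, 0, 0.26, 0]]
[[-0.88, 0.08, -0.03, 0, 0, 0.26, 0], [-0.88, 0.1, -0.03, 0, 0, 0.26, 0], [-0.87, 0.12, -0.03, 0, 0, 0.26, 0], [-0.87, 0.14, -0.03, 0, 0, 0.26, 0], [-0.87, 0.15, -0.03, 0, 0, 0.26, 0]]
n 3 max [0.  0.  0.7 0.  0.  0.  0. ] q6 end -0.2
[[0.0, -0.0, 0.73, 0, 0, -0.0, 0], [0.0, -0.0, 0.73, 0, 0, -0.0, 0], [0.0, -0.0, 0.73, 0, 0, -0.0, 0]]
```

Emit:
apply_moves --pt "0.26 0.39 0.77 0 0 -0.56 1" --pt "0.25 0.4 0.77 0 0 -0.56 1" --pt "0.23 0.41 0.77 0 0 -0.56 1" --pt "0.21 0.42 0.77 0 0 -0.56 1" --pt "0.19 0.43 0.77 0 0 -0.56 1" --pt "0.17 0.44 0.77 0 0 -0.56 1" --pt "0 0 0.74 0 0 0 1" --pt "0 0 0.74 0 0 0 1" --grip_force 60

```text
time: 19.1
tool_pos: [579.8, 283.4, 54.8]
tcp_rot: [-179.9, 0.0, 100.5]
ft_force: [0.8, -0.1, 0.1]
finger_gap: 85.7
grip_force: 0.0
```

Emit:
apply_moves --pt "0 0 0.72 0 0 0 1" --pt "0 0 0 0 0 0 1" --pt "0 0 0 0 0 0 0" --pt "0 0 0 0 0 0 0" --pt "0 0 0 0 0 0 0" --pt "0 0 0 0 0 0 0" --pt "0 0 0 0 0 0 0" --pt "0 0 0 0 0 0 0"

```text
time: 20.1
tool_pos: [581.4, 284.8, 36.4]
tcp_rot: [179.8, -0.0, 100.6]
ft_force: [-0.9, 0.6, 6.8]
finger_gap: 44.7
grip_force: 63.8
```

Emit:
apply_moves --pt "0 0 -0.8 0 0 0 0" --pt "0 0 -0.8 0 0 0 0" --pt "0 0 -0.8 0 0 0 0" --pt "0 0 0 0 0 0 0"

```text
time: 20.6
tool_pos: [581.8, 284.9, 109.1]
tcp_rot: [179.7, -0.0, 100.6]
ft_force: [0.4, 0.2, -2.9]
finger_gap: 44.4
grip_force: 63.1
```

Run:
```python
from h import *
s=sense(); print(s['tool_pos'],s['tcp_rot'],s['finger_gap'])
P=plan(s2w(-36.5,31.5,105),84.78,0)
```

```text
[581.8 284.9 109.1] [179.7  -0.  100.6] 44.428163522086905
n 13 max [0.9 0.1 0.  0.  0.  0.3 0. ] q6 end -0.2
[[-0.88, -0.07, 0.01, 0, 0, 0.26, 0], [-0.88, -0.05, 0.01, 0, 0, 0.26, 0], [-0.89, -0.03, 0.01, 0, 0, 0.26, 0], [-0.89, -0.02, 0.01, 0, 0, 0.26, 0], [-0.89, 0.0, 0.01, 0, 0, 0.26, 0], [-0.89, 0.02, 0.01, 0, 0, 0.26, 0], [-0.89, 0.04, 0.01, 0, 0, 0.26, 0], [-0.88, 0.06, 0.01, 0, 0, 0.26, 0]]
[[-0.88, 0.08, 0.01, 0, 0, 0.26, 0], [-0.88, 0.1, 0.01, 0, 0, 0.26, 0], [-0.88, 0.12, 0.01, 0, 0, 0.26, 0], [-0.88, 0.13, 0.01, 0, 0, 0.26, 0], [-0.87, 0.15, 0.01, 0, 0, 0.26, 0]]
```

Emit:
apply_moves --pt "-0.88 -0.07 0.01 0 0 0.26 0" --pt "-0.88 -0.05 0.01 0 0 0.26 0" --pt "-0.89 -0.03 0.01 0 0 0.26 0" --pt "-0.89 -0.02 0.01 0 0 0.26 0" --pt "-0.89 0 0.01 0 0 0.26 0" --pt "-0.89 0.02 0.01 0 0 0.26 0" --pt "-0.89 0.04 0.01 0 0 0.26 0" --pt "-0.88 0.06 0.01 0 0 0.26 0"

```text
time: 21.6
tool_pos: [601.4, 71.6, 102.3]
tcp_rot: [-179.9, 0.0, 91.0]
ft_force: [1.6, -1.0, -1.8]
finger_gap: 44.8
grip_force: 63.0
```

Emit:
apply_moves --pt "-0.88 0.08 0.01 0 0 0.26 0" --pt "-0.88 0.1 0.01 0 0 0.26 0" --pt "-0.88 0.12 0.01 0 0 0.26 0" --pt "-0.88 0.13 0.01 0 0 0.26 0" --pt "-0.87 0.15 0.01 0 0 0.26 0" --pt "0 0 0 0 0 0 0" --pt "0 0 0 0 0 0 0"

```text
time: 22.48
tool_pos: [616.0, -59.1, 101.5]
tcp_rot: [-179.9, -0.0, 85.1]
ft_force: [-0.2, 0.1, -2.1]
finger_gap: 45.0
grip_force: 63.0
```

Run:
```python
from h import *
s=sense(); print(s['tool_pos'],s['tcp_rot'],w2s(s['tool_pos']))
P=plan(s2w(-36.5,31.5,50),84.78,0)
im,cm=shot('wrist','w8')
```

```text
[616.  -59.1 101.5] [-179.9   -0.    85.1] [[-37.8  31.2]]
n 2 max [0.  0.  0.9 0.  0.  0.  0. ] q6 end -0.2
[[0.0, 0.02, 0.86, 0, 0, 0.03, 0], [0.01, 0.02, 0.86, 0, 0, 0.03, 0]]
```

Emit:
apply_moves --pt "0 0.02 0.9 0 0 0.03 0" --pt "0 0.02 0.6 0 0 0.03 0" --pt "0 0 0.2 0 0 0 0" --pt "0 0 0.11 0 0 0 0" --pt "0 0.1 0 0 0 0 0" --pt "0 0 0 0 0 0 0"

```text
time: 23.28
tool_pos: [621.6, -59.3, 56.7]
tcp_rot: [180.0, 0.0, 84.9]
ft_force: [-38.4, 5.3, 63.7]
finger_gap: 44.9
grip_force: 86.4
```

Run:
```python
from h import *
s=sense(); print(s['tool_pos'],s['tcp_rot'],w2s(s['tool_pos']),s['ft_force'])
```

```text
[621.6 -59.3  56.7] [180.    0.   84.9] [[-32.2  31.5]] [-38.4   5.3  63.7]
```

Emit:
apply_moves --pt "0 -0.1 -0.3 0 0 0 0" --pt "0 -0.1 -0.8 0 0 0 0" --pt "0 0 -0.6 0 0 0 0" --pt "0 0 0 0 0 0 0"

```text
time: 23.78
tool_pos: [616.4, -59.4, 101.3]
tcp_rot: [179.8, 0.0, 84.8]
ft_force: [1.1, 0.1, -2.0]
finger_gap: 44.9
grip_force: 73.5
```

Run:
```python
from h import *
s=sense(); print(s['tool_pos'],s['tcp_rot'],w2s(s['tool_pos']),s['ft_force'])
im,cm=shot('wrist','w9')
print(proj(cm,[s2w(0,0,24),s2w(-62,0,30),s2w(0,60,24)]))
cv2.imwrite('pics/w9c.png',np.hstack([im[150:400,150:420,::-1],cv2.imread('pics/w8.png')[150:400,150:420]]))
```

```text
[616.4 -59.4 101.3] [179.8   0.   84.8] [[-37.4  31. ]] [ 1.1  0.1 -2. ]
[[328.2 275.5]
 [233.8 279.6]
 [332.6 186.3]]
```

View pics/w9c.png

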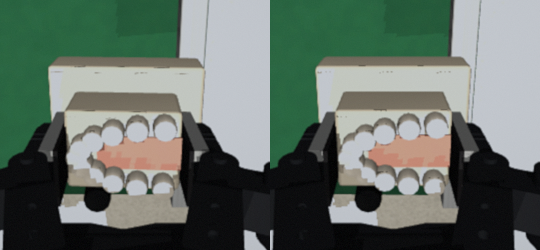

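The model is held square, but its plinth sits about 2 mm nearer the fence than the TCP, so it landed on the fence. I'll lower it 4 mm further out and then push it in.

Emit:
apply_moves --pt "0 -0.13 0.7 0 0 0 0" --pt "0 0 0.6 0 0 0 0" --pt "0 0 0.3 0 0 0 0" --pt "0 0 0 0 0 0 0"

```text
time: 24.32
tool_pos: [610.1, -58.9, 50.0]
tcp_rot: [-179.9, -0.0, 84.8]
ft_force: [-0.2, -0.5, -1.4]
finger_gap: 44.9
grip_force: 73.4
```

Run:
```python
from h import *
s=sense(); print(s['tool_pos'],s['tcp_rot'],w2s(s['tool_pos']),s['ft_force'])
```

```text
[610.1 -58.9  50. ] [-179.9   -0.    84.8] [[-43.6  30.8]] [-0.2 -0.5 -1.4]
```

Emit:
apply_moves --pt "0 0 0.12 0 0 0 0" --pt "0 0 0.08 0 0 0 0" --pt "0 0 0 0 0 0 0"

```text
time: 24.7
tool_pos: [611.8, -59.2, 46.8]
tcp_rot: [179.9, 0.0, 84.8]
ft_force: [-1.7, -0.4, 5.3]
finger_gap: 44.7
grip_force: 73.5
```

Emit:
apply_moves --pt "0 0.12 0 0 0 0 0" --pt "0 0.1 0 0 0 0 0" --pt "0 0 0 0 0 0 0"

```text
time: 25.08
tool_pos: [615.1, -59.5, 46.3]
tcp_rot: [-179.6, 0.0, 84.8]
ft_force: [-17.7, 1.0, 17.5]
finger_gap: 44.9
grip_force: 74.1
```

Run:
```python
from h import *
s=sense(); print(s['tool_pos'],s['tcp_rot'],w2s(s['tool_pos']),s['ft_force'])
```

```text
[615.1 -59.5  46.3] [-179.6    0.    84.8] [[-38.7  30.7]] [-17.7   1.   17.5]
```

Seated on the shelf and against the fence (18 N). Now I'll slide it to the stop while still gripped.

Emit:
apply_moves --pt "0 -0.04 -0.03 0 0 0 0" --pt "-0.1 0 0 0 0 0 0" --pt "-0.06 0 0 0 0 0 0" --pt "0 0 0 0 0 0 0"

```text
time: 25.58
tool_pos: [614.8, -60.4, 46.6]
tcp_rot: [-179.8, -0.3, 84.8]
ft_force: [-7.5, 17.1, 8.4]
finger_gap: 44.6
grip_force: 73.6
```

Run:
```python
from h import *
s=sense(); print(s['tool_pos'],s['tcp_rot'],w2s(s['tool_pos']),s['ft_force'])
```

```text
[614.8 -60.4  46.6] [-179.8   -0.3   84.8] [[-38.9  29.8]] [-7.5 17.1  8.4]
```

Emit:
apply_moves --pt "0.1 0 0 0 0 0 0" --pt "0 0 0 0 0 0 0.85" --pt "0 0 0 0 0 0 0.85" --pt "0 0 0 0 0 0 0.85" --pt "0 0 -0.8 0 0 0 1" --pt "0 0 -0.9 0 0 0 1" --pt "0 0 -0.9 0 0 0 1"

```text
time: 26.45
tool_pos: [616.4, -61.6, 125.2]
tcp_rot: [180.0, 0.0, 84.8]
ft_force: [0.2, 0.3, 0.5]
finger_gap: 85.2
grip_force: 0.0
```

Run:
```python
from h import *
s=sense(); print(s['tool_pos'])
P=plan((434,268,105),116.5,1)
```

```text
[616.4 -61.6 125.2]
n 14 max [0.9 0.5 0.1 0.  0.  0.5 1. ] q6 end 5.2
[[0.74, -0.5, 0.05, 0, 0, -0.49, 1], [0.76, -0.47, 0.05, 0, 0, -0.49, 1], [0.78, -0.44, 0.05, 0, 0, -0.49, 1], [0.8, -0.41, 0.05, 0, 0, -0.49, 1], [0.81, -0.38, 0.05, 0, 0, -0.49, 1], [0.83, -0.35, 0.05, 0, 0, -0.49, 1], [0.84, -0.32, 0.05, 0, 0, -0.49, 1], [0.85, -0.28, 0.05, 0, 0, -0.49, 1]]
[[0.86, -0.25, 0.05, 0, 0, -0.49, 1], [0.87, -0.21, 0.05, 0, 0, -0.49, 1], [0.88, -0.18, 0.05, 0, 0, -0.49, 1], [0.89, -0.14, 0.05, 0, 0, -0.49, 1], [0.89, -0.11, 0.05, 0, 0, -0.49, 1], [0.89, -0.07, 0.05, 0, 0, -0.49, 1]]
```

Emit:
apply_moves --pt "0.74 -0.5 0.05 0 0 -0.49 1" --pt "0.76 -0.47 0.05 0 0 -0.49 1" --pt "0.78 -0.44 0.05 0 0 -0.49 1" --pt "0.8 -0.41 0.05 0 0 -0.49 1" --pt "0.81 -0.38 0.05 0 0 -0.49 1" --pt "0.83 -0.35 0.05 0 0 -0.49 1" --pt "0.84 -0.32 0.05 0 0 -0.49 1" --pt "0.85 -0.28 0.05 0 0 -0.49 1"

```text
time: 27.45
tool_pos: [512.4, 127.6, 112.6]
tcp_rot: [180.0, 0.0, 102.8]
ft_force: [0.2, 0.1, -0.4]
finger_gap: 85.3
grip_force: 0.0
```

Emit:
apply_moves --pt "0.86 -0.25 0.05 0 0 -0.49 1" --pt "0.87 -0.21 0.05 0 0 -0.49 1"

```text
time: 27.7
tool_pos: [486.5, 174.8, 109.6]
tcp_rot: [180.0, 0.0, 107.3]
ft_force: [-0.5, 0.8, 0.7]
finger_gap: 85.3
grip_force: 0.0
```

Run:
```python
from h import *
im,cm=shot('wrist','w10'); s=sense(); print(s['tool_pos'],s['tcp_rot'])
gum=cv2.inRange(cv2.cvtColor(im,cv2.COLOR_RGB2HSV),(2,50,120),(18,170,255)); gum[275:]=0
n,l,st,c=cv2.connectedComponentsWithStats(gum)
for i in range(1,n):
    if st[i,4]>80: print(st[i],c[i],ray(cm,c[i],45)[0,:2])
shot('top','top10')
from bench import snapshot
a=cv2.imread('pics/top7.png').astype(int);b=cv2.imread('pics/top10.png').astype(int);d=(np.abs(a-b).max(2)>60).astype('u1')
n,l,st,c=cv2.connectedComponentsWithStats(d); print([ (st[i].tolist()) for i in range(1,n) if st[i,4]>12])
```

```text
[484.9 177.1 109.2] [-180.    -0.1  107.5]
[ 210   24   65   33 1058] [236.5  41.9] [436.5 271.2]
[[166, 144, 49, 54, 576], [211, 149, 8, 9, 48], [243, 155, 7, 24, 98], [249, 154, 14, 42, 90], [254, 154, 14, 42, 86], [311, 157, 18, 21, 289], [210, 161, 15, 25, 229], [206, 172, 4, 12, 27], [219, 188, 35, 37, 457], [185, 197, 33, 71, 335], [204, 201, 13, 10, 80], [218, 205, 4, 14, 36], [223, 226, 4, 13, 25], [229, 227, 22, 15, 109], [265, 236, 29, 53, 384], [222, 277, 8, 6, 18], [240, 376, 11, 29, 134], [200, 378, 39, 42, 274]]
```

Emit:
apply_moves --pt "0.88 -0.18 0.05 0 0 -0.49 1" --pt "0.89 -0.14 0.05 0 0 -0.49 1" --pt "0.89 -0.11 0.05 0 0 -0.49 1" --pt "0.89 -0.07 0.05 0 0 -0.49 1" --pt "0 0 0.5 0 0 0 1" --pt "0 0 0.5 0 0 0 1" --pt "0 0 0 0 0 0 1"

```text
time: 28.68
tool_pos: [434.1, 267.0, 71.1]
tcp_rot: [-179.8, 0.0, 116.2]
ft_force: [-0.6, -0.8, 0.7]
finger_gap: 85.1
grip_force: 0.0
```

Emit:
apply_moves --pt "0 0 0.7 0 0 0 1" --pt "0 0 0.58 0 0 0 1" --pt "0 0 0 0 0 0 1" --pt "0 0 0 0 0 0 0" --pt "0 0 0 0 0 0 0" --pt "0 0 0 0 0 0 0" --pt "0 0 0 0 0 0 0" --pt "0 0 0 0 0 0 0"

```text
time: 29.68
tool_pos: [436.0, 269.1, 36.1]
tcp_rot: [179.9, 0.0, 116.2]
ft_force: [-0.4, -0.2, 6.3]
finger_gap: 44.7
grip_force: 63.0
```

Emit:
apply_moves --pt "0 0 0 0 0 0 0" --pt "0 0 -0.9 0 0 0 0" --pt "0 0 -0.9 0 0 0 0" --pt "0 0 -0.9 0 0 0 0" --pt "0 0 0 0 0 0 0"

```text
time: 30.3
tool_pos: [436.5, 269.4, 118.1]
tcp_rot: [179.7, 0.0, 116.2]
ft_force: [-0.1, -0.2, -1.3]
finger_gap: 44.9
grip_force: 62.3
```

Run:
```python
from h import *
s=sense(); print(s['tool_pos'],s['tcp_rot'],s['finger_gap'])
P=plan(s2w(-44,92,118),84.78,0)
```

```text
[436.5 269.4 118.1] [179.7   0.  116.2] 44.94534524529607
n 12 max [0.9 0.5 0.  0.  0.  0.6 0. ] q6 end 5.4
[[-0.89, 0.12, 0.0, 0, 0, 0.57, 0], [-0.88, 0.16, 0.0, 0, 0, 0.57, 0], [-0.87, 0.2, 0.0, 0, 0, 0.57, 0], [-0.86, 0.24, 0.0, 0, 0, 0.57, 0], [-0.85, 0.28, 0.0, 0, 0, 0.57, 0], [-0.84, 0.31, 0.0, 0, 0, 0.57, 0], [-0.82, 0.35, 0.0, 0, 0, 0.57, 0], [-0.8, 0.39, 0.0, 0, 0, 0.57, 0]]
[[-0.79, 0.43, 0.0, 0, 0, 0.57, 0], [-0.76, 0.46, 0.0, 0, 0, 0.57, 0], [-0.74, 0.5, 0.0, 0, 0, 0.57, 0], [-0.72, 0.53, 0.0, 0, 0, 0.57, 0]]
```

Emit:
apply_moves --pt "-0.89 0.12 0 0 0 0.57 0" --pt "-0.88 0.16 0 0 0 0.57 0" --pt "-0.87 0.2 0 0 0 0.57 0" --pt "-0.86 0.24 0 0 0 0.57 0" --pt "-0.85 0.28 0 0 0 0.57 0" --pt "-0.84 0.31 0 0 0 0.57 0" --pt "-0.82 0.35 0 0 0 0.57 0" --pt "-0.8 0.39 0 0 0 0.57 0"

```text
time: 31.3
tool_pos: [553.9, 89.7, 113.8]
tcp_rot: [-179.8, -0.0, 95.3]
ft_force: [0.3, 0.6, -0.4]
finger_gap: 44.9
grip_force: 62.3
```

Emit:
apply_moves --pt "-0.79 0.43 0 0 0 0.57 0" --pt "-0.76 0.46 0 0 0 0.57 0" --pt "-0.74 0.5 0 0 0 0.57 0" --pt "-0.72 0.53 0 0 0 0.57 0" --pt "0 0 0 0 0 0 0" --pt "0 0 0 0 0 0 0"

```text
time: 32.05
tool_pos: [613.3, 2.0, 114.3]
tcp_rot: [-179.9, -0.0, 84.9]
ft_force: [-0.1, -0.3, -2.2]
finger_gap: 45.2
grip_force: 62.2
```

Run:
```python
from h import *
s=sense(); print(s['tool_pos'],s['tcp_rot'],w2s(s['tool_pos']))
im,cm=shot('wrist','w11')
P=plan(s2w(-44,92,50),84.78,0)
```

```text
[613.3   2.  114.3] [-179.9   -0.    84.9] [[-46.   91.8]]
n 3 max [0.  0.  0.7 0.  0.  0.  0. ] q6 end 5.4
[[-0.0, 0.02, 0.72, 0, 0, 0.01, 0], [-0.0, 0.02, 0.72, 0, 0, 0.01, 0], [-0.0, 0.02, 0.72, 0, 0, 0.01, 0]]
```

Emit:
apply_moves --pt "0 0 0.8 0 0 0 0" --pt "0 0 0.8 0 0 0 0" --pt "0 0 0.5 0 0 0 0" --pt "0 0 0.14 0 0 0 0" --pt "0 0 0 0 0 0 0"

```text
time: 32.72
tool_pos: [614.6, 1.8, 49.1]
tcp_rot: [180.0, 0.0, 84.9]
ft_force: [1.1, 0.5, -0.6]
finger_gap: 45.1
grip_force: 62.2
```

Emit:
apply_moves --pt "0 0.12 0 0 0 0 0" --pt "0 0.1 0 0 0 0 0" --pt "0 0 0 0 0 0 0"

```text
time: 33.1
tool_pos: [621.6, 0.9, 49.3]
tcp_rot: [179.9, -0.0, 84.9]
ft_force: [-0.1, -0.9, -2.3]
finger_gap: 44.7
grip_force: 62.2
```

Run:
```python
from h import *
s=sense(); print(s['tool_pos'],s['tcp_rot'],w2s(s['tool_pos']),s['ft_force'])
```

```text
[621.6   0.9  49.3] [179.9  -0.   84.9] [[-37.6  91.4]] [-0.1 -0.9 -2.3]
```

Emit:
apply_moves --pt "0 0 0.1 0 0 0 0" --pt "0 0.06 0 0 0 0 0" --pt "0 0.06 0 0 0 0 0" --pt "0 0 0 0 0 0 0"

```text
time: 33.6
tool_pos: [622.3, 0.9, 46.3]
tcp_rot: [-179.7, 0.0, 84.9]
ft_force: [-17.5, 1.7, 17.2]
finger_gap: 44.9
grip_force: 64.4
```

Emit:
apply_moves --pt "-0.12 0 0 0 0 0 0" --pt "-0.1 0 0 0 0 0 0" --pt "0 0 0 0 0 0 0"

```text
time: 33.98
tool_pos: [621.9, -2.5, 46.4]
tcp_rot: [-179.7, -0.3, 85.0]
ft_force: [-15.8, 14.5, 15.7]
finger_gap: 44.4
grip_force: 64.3
```

Run:
```python
from h import *
s=sense(); print(s['tool_pos'],s['tcp_rot'],w2s(s['tool_pos']),s['ft_force'])
```

```text
[621.9  -2.5  46.4] [-179.7   -0.3   85. ] [[-37.   88.1]] [-15.8  14.5  15.7]
```

Emit:
apply_moves --pt "0 -0.07 -0.05 0 0 0 0" --pt "-0.06 0 0 0 0 0 0" --pt "-0.04 0 0 0 0 0 0" --pt "0 0 0 0 0 0 0"

```text
time: 34.48
tool_pos: [621.5, -5.8, 47.4]
tcp_rot: [-179.9, -0.3, 84.9]
ft_force: [-2.8, 14.0, 3.6]
finger_gap: 45.0
grip_force: 62.8
```

Run:
```python
from h import *
s=sense(); print(s['tool_pos'],s['tcp_rot'],w2s(s['tool_pos']),s['ft_force'])
```

```text
[621.5  -5.8  47.4] [-179.9   -0.3   84.9] [[-37.2  84.7]] [-2.8 14.   3.6]
```

Emit:
apply_moves --pt "0.1 0 0 0 0 0 0" --pt "0 0 0 0 0 0 0.85" --pt "0 0 0 0 0 0 0.85" --pt "0 0 0 0 0 0 0.85" --pt "0 0 -0.8 0 0 0 1" --pt "0 0 -0.9 0 0 0 1" --pt "0 0 -0.9 0 0 0 1"

```text
time: 35.35
tool_pos: [622.0, -6.0, 126.1]
tcp_rot: [180.0, 0.0, 84.9]
ft_force: [-0.0, -0.1, 0.5]
finger_gap: 85.3
grip_force: 0.0
```

Run:
```python
from h import *
P=plan((490,335,200),90,1)
```

```text
n 14 max [0.8 0.4 0.2 0.  0.  0.1 1. ] q6 end 34.4
[[0.78, -0.39, -0.18, 0, 0, -0.08, 1], [0.78, -0.38, -0.18, 0, 0, -0.08, 1], [0.79, -0.38, -0.18, 0, 0, -0.08, 1], [0.79, -0.37, -0.18, 0, 0, -0.08, 1], [0.79, -0.37, -0.18, 0, 0, -0.08, 1], [0.79, -0.36, -0.18, 0, 0, -0.08, 1], [0.79, -0.36, -0.18, 0, 0, -0.08, 1], [0.8, -0.35, -0.18, 0, 0, -0.08, 1]]
[[0.8, -0.35, -0.18, 0, 0, -0.08, 1], [0.8, -0.34, -0.18, 0, 0, -0.08, 1], [0.8, -0.33, -0.18, 0, 0, -0.08, 1], [0.81, -0.33, -0.18, 0, 0, -0.08, 1], [0.81, -0.32, -0.18, 0, 0, -0.08, 1], [0.81, -0.32, -0.18, 0, 0, -0.08, 1]]
```

Emit:
apply_moves --pt "0.78 -0.39 -0.18 0 0 -0.08 1" --pt "0.78 -0.38 -0.18 0 0 -0.08 1" --pt "0.79 -0.38 -0.18 0 0 -0.08 1" --pt "0.79 -0.37 -0.18 0 0 -0.08 1" --pt "0.79 -0.37 -0.18 0 0 -0.08 1" --pt "0.79 -0.36 -0.18 0 0 -0.08 1" --pt "0.79 -0.36 -0.18 0 0 -0.08 1" --pt "0.8 -0.35 -0.18 0 0 -0.08 1"

```text
time: 36.35
tool_pos: [545.9, 189.7, 168.9]
tcp_rot: [180.0, -0.0, 87.8]
ft_force: [-0.1, 0.0, -0.3]
finger_gap: 85.3
grip_force: 0.0
```

Emit:
apply_moves --pt "0.8 -0.35 -0.18 0 0 -0.08 1" --pt "0.8 -0.34 -0.18 0 0 -0.08 1" --pt "0.8 -0.33 -0.18 0 0 -0.08 1" --pt "0.81 -0.33 -0.18 0 0 -0.08 1" --pt "0.81 -0.32 -0.18 0 0 -0.08 1" --pt "0.81 -0.32 -0.18 0 0 -0.08 1" --pt "0 0 0 0 0 0 1" --pt "0 0 0 0 0 0 1"

```text
time: 37.35
tool_pos: [489.7, 334.7, 200.7]
tcp_rot: [180.0, 0.0, 90.0]
ft_force: [-0.5, -0.3, 0.0]
finger_gap: 85.1
grip_force: 0.0
```

```bash
cat >> h.py <<'E'
def colours(im,cm,show=None):
    hsv=cv2.cvtColor(im,cv2.COLOR_RGB2HSV); out={}
    for n,(lo,hi) in dict(yellow=((20,70,60),(33,255,255)),green=((60,25,60),(85,110,255)),gum=((2,50,110),(17,170,255))).items():
        m=cv2.inRange(hsv,lo,hi); m[272:]=0
        m=cv2.morphologyEx(cv2.morphologyEx(m,2,np.ones((3,3))),3,np.ones((7,7)))
        cs,_=cv2.findContours(m,0,cv2.CHAIN_APPROX_NONE)
        for c in cs:
            if cv2.contourArea(c)>(300 if n=='gum' else 1500): print(n,cv2.boundingRect(c),*pose(cm,c,45 if n=='gum' else 20))
E
python3 - <<'E'
from h import *
im,cm=shot('wrist','w12'); s=sense(); print(s['tool_pos'],s['tcp_rot'])
colours(im,cm); print(proj(cm,[[553,406,20],[424,391,20]]))
E
```

```text
[489.8 334.4 200.6] [-180.    0.   90.]
yellow (297, 71, 97, 94) [553.2 403.6] [70.4 55.5] 26.042503
green (156, 96, 85, 78) [422.9 389.6] [69.8 55.9] -10.652115
gum (179, 130, 42, 21) [429.7 388.1] [33.4 13.3] -11.213516
gum (0, 107, 35, 165) [271.5 338.6] [145.9  30.3] 77.62967
gum (341, 98, 42, 31) [560.  407.1] [33.7 13.8] 25.593918
gum (29, 0, 30, 36) [319.  477.8] [25.1 13.3] -70.72713
[[345.2 116.6]
 [198.5 134.2]]
```

Run:
```python
from h import *
P=plan((553.2,403.6,75),116,1)
P=plan(s2w(-43,152,118),84.78,0,start=((555,405,118),116))
```

```text
n 7 max [0.3 0.4 0.6 0.  0.  0.8 1. ] q6 end 10.1
[[0.33, 0.3, 0.6, 0, 0, -0.81, 1], [0.31, 0.32, 0.6, 0, 0, -0.81, 1], [0.29, 0.34, 0.6, 0, 0, -0.81, 1], [0.26, 0.36, 0.6, 0, 0, -0.81, 1], [0.24, 0.38, 0.6, 0, 0, -0.81, 1], [0.22, 0.39, 0.6, 0, 0, -0.81, 1], [0.19, 0.4, 0.6, 0, 0, -0.81, 1]]
n 13 max [0.9 0.2 0.  0.  0.  0.5 0. ] q6 end 10.9
[[-0.87, -0.23, -0.0, 0, 0, 0.52, 0], [-0.88, -0.2, -0.0, 0, 0, 0.52, 0], [-0.88, -0.16, -0.0, 0, 0, 0.52, 0], [-0.89, -0.12, -0.0, 0, 0, 0.52, 0], [-0.89, -0.08, -0.0, 0, 0, 0.52, 0], [-0.9, -0.05, -0.0, 0, 0, 0.52, 0], [-0.9, -0.01, -0.0, 0, 0, 0.52, 0], [-0.9, 0.03, 0.0, 0, 0, 0.52, 0]]
[[-0.89, 0.07, 0.0, 0, 0, 0.52, 0], [-0.89, 0.1, 0.0, 0, 0, 0.52, 0], [-0.89, 0.14, 0.0, 0, 0, 0.52, 0], [-0.88, 0.18, 0.0, 0, 0, 0.52, 0], [-0.87, 0.21, 0.0, 0, 0, 0.52, 0]]
```

Emit:
apply_moves --pt "0.33 0.3 0.6 0 0 -0.81 1" --pt "0.31 0.32 0.6 0 0 -0.81 1" --pt "0.29 0.34 0.6 0 0 -0.81 1" --pt "0.26 0.36 0.6 0 0 -0.81 1" --pt "0.24 0.38 0.6 0 0 -0.81 1" --pt "0.22 0.39 0.6 0 0 -0.81 1" --pt "0.19 0.4 0.6 0 0 -0.81 1" --pt "0 0 0 0 0 0 1"

```text
time: 38.4
tool_pos: [552.1, 403.0, 72.4]
tcp_rot: [-179.8, 0.0, 115.9]
ft_force: [0.8, -0.7, -0.1]
finger_gap: 85.4
grip_force: 0.0
```

Emit:
apply_moves --pt "0 0 0.7 0 0 0 1" --pt "0 0 0.55 0 0 0 1" --pt "0 0 0 0 0 0 1" --pt "0 0 0 0 0 0 0" --pt "0 0 0 0 0 0 0" --pt "0 0 0 0 0 0 0" --pt "0 0 0 0 0 0 0" --pt "0 0 0 0 0 0 0"

```text
time: 39.4
tool_pos: [553.4, 405.0, 38.8]
tcp_rot: [179.9, -0.0, 116.0]
ft_force: [-0.6, 0.3, 5.9]
finger_gap: 44.6
grip_force: 63.9
```

Emit:
apply_moves --pt "0 0 0 0 0 0 0" --pt "0 0 -0.9 0 0 0 0" --pt "0 0 -0.9 0 0 0 0" --pt "0 0 -0.9 0 0 0 0" --pt "0 0 0 0 0 0 0"

```text
time: 40.02
tool_pos: [554.1, 405.4, 121.1]
tcp_rot: [179.7, -0.0, 116.0]
ft_force: [0.3, 1.1, -1.5]
finger_gap: 44.7
grip_force: 63.2
```

Emit:
apply_moves --pt "-0.87 -0.23 0 0 0 0.52 0" --pt "-0.88 -0.2 0 0 0 0.52 0" --pt "-0.88 -0.16 0 0 0 0.52 0" --pt "-0.89 -0.12 0 0 0 0.52 0" --pt "-0.89 -0.08 0 0 0 0.52 0" --pt "-0.9 -0.05 0 0 0 0.52 0" --pt "-0.9 -0.01 0 0 0 0.52 0" --pt "-0.9 0.03 0 0 0 0.52 0"

```text
time: 41.02
tool_pos: [593.0, 191.7, 116.0]
tcp_rot: [-179.8, 0.0, 96.9]
ft_force: [-0.3, 0.7, -1.9]
finger_gap: 44.4
grip_force: 63.1
```

Emit:
apply_moves --pt "-0.89 0.07 0 0 0 0.52 0" --pt "-0.89 0.1 0 0 0 0.52 0" --pt "-0.89 0.14 0 0 0 0.52 0" --pt "-0.88 0.18 0 0 0 0.52 0" --pt "-0.87 0.21 0 0 0 0.52 0" --pt "0 0 0 0 0 0 0" --pt "0 0 0 0 0 0 0"

```text
time: 41.9
tool_pos: [619.3, 61.2, 116.9]
tcp_rot: [-179.9, -0.0, 85.0]
ft_force: [-0.2, 0.3, -2.7]
finger_gap: 44.7
grip_force: 63.1
```

Run:
```python
from h import *
s=sense(); print(s['tool_pos'],s['tcp_rot'],w2s(s['tool_pos']),s['finger_gap'])
P=plan(s2w(-43,150,51),84.78,0)
```

```text
[619.3  61.2 116.9] [-179.9   -0.    85. ] [[-45.5 151.3]] 44.65500370040187
n 3 max [0.  0.  0.7 0.  0.  0.  0. ] q6 end 10.7
[[-0.01, 0.03, 0.73, 0, 0, 0.02, 0], [-0.01, 0.03, 0.73, 0, 0, 0.02, 0], [-0.01, 0.03, 0.73, 0, 0, 0.02, 0]]
```

Emit:
apply_moves --pt "0 0 0.8 0 0 0.02 0" --pt "0 0 0.8 0 0 0.02 0" --pt "0 0 0.5 0 0 0.02 0" --pt "0 0 0.15 0 0 0 0" --pt "0 0 0 0 0 0 0"

```text
time: 42.52
tool_pos: [620.3, 61.2, 51.1]
tcp_rot: [180.0, -0.0, 84.8]
ft_force: [0.8, -0.5, -2.2]
finger_gap: 44.8
grip_force: 63.1
```

Emit:
apply_moves --pt "0 0.1 0 0 0 0 0" --pt "0 0.08 0 0 0 0 0" --pt "0 0 0 0 0 0 0"

```text
time: 42.9
tool_pos: [626.2, 60.3, 51.5]
tcp_rot: [179.9, -0.0, 84.7]
ft_force: [-0.4, -0.2, -2.0]
finger_gap: 44.6
grip_force: 63.1
```

Emit:
apply_moves --pt "0 0 0.1 0 0 0 0" --pt "0 0.06 0 0 0 0 0" --pt "0 0.05 0 0 0 0 0" --pt "0 0 0 0 0 0 0"

```text
time: 43.4
tool_pos: [627.8, 60.3, 48.9]
tcp_rot: [-179.9, 0.0, 84.8]
ft_force: [-11.8, 1.1, 12.0]
finger_gap: 44.5
grip_force: 64.7
```

Run:
```python
from h import *
s=sense(); print(s['tool_pos'],s['tcp_rot'],w2s(s['tool_pos']),s['ft_force'])
```

```text
[627.8  60.3  48.9] [-179.9    0.    84.8] [[-36.9 151.1]] [-11.8   1.1  12. ]
```

Emit:
apply_moves --pt "0 -0.04 -0.04 0 0 0 0" --pt "-0.14 0 0 0 0 0 0" --pt "-0.12 0 0 0 0 0 0" --pt "-0.08 0 0 0 0 0 0" --pt "0 0 0 0 0 0 0"

```text
time: 44.02
tool_pos: [626.8, 51.5, 49.1]
tcp_rot: [180.0, -0.2, 84.8]
ft_force: [1.1, 7.9, -1.4]
finger_gap: 44.6
grip_force: 63.0
```

Run:
```python
from h import *
s=sense(); print(s['tool_pos'],s['tcp_rot'],w2s(s['tool_pos']),s['ft_force'])
```

```text
[626.8  51.5  49.1] [180.   -0.2  84.8] [[-37.1 142.4]] [ 1.1  7.9 -1.4]
```

Emit:
apply_moves --pt "-0.05 0 0.03 0 0 0 0" --pt "0 0.05 0 0 0 0 0" --pt "0 0 0 0 0 0 0"

```text
time: 44.4
tool_pos: [627.1, 51.5, 49.0]
tcp_rot: [-179.8, -0.2, 84.8]
ft_force: [-9.6, 14.2, 10.4]
finger_gap: 44.5
grip_force: 64.5
```

Emit:
apply_moves --pt "0.1 -0.03 0 0 0 0 0" --pt "0 0 0 0 0 0 0.85" --pt "0 0 0 0 0 0 0.85" --pt "0 0 0 0 0 0 0.85" --pt "0 0 -0.8 0 0 0 1" --pt "0 0 -0.9 0 0 0 1" --pt "0 0 -0.9 0 0 0 1"

```text
time: 45.28
tool_pos: [627.4, 51.2, 126.8]
tcp_rot: [-180.0, 0.0, 84.7]
ft_force: [-0.3, -0.6, 0.6]
finger_gap: 85.3
grip_force: 0.0
```

Run:
```python
from h import *
s=sense(); print(s['tool_pos'])
P=plan((430,320,130),79.3,1)
```

```text
[627.4  51.2 126.8]
n 12 max [0.7 0.7 0.  0.  0.  0.1 1. ] q6 end 47.4
[[0.69, -0.61, -0.01, 0, 0, 0.1, 1], [0.69, -0.62, -0.01, 0, 0, 0.1, 1], [0.68, -0.63, -0.01, 0, 0, 0.1, 1], [0.68, -0.63, -0.01, 0, 0, 0.1, 1], [0.67, -0.64, -0.01, 0, 0, 0.1, 1], [0.67, -0.64, -0.01, 0, 0, 0.1, 1], [0.66, -0.65, -0.01, 0, 0, 0.1, 1], [0.66, -0.65, -0.01, 0, 0, 0.1, 1]]
[[0.65, -0.66, -0.01, 0, 0, 0.1, 1], [0.65, -0.66, -0.01, 0, 0, 0.1, 1], [0.64, -0.67, -0.01, 0, 0, 0.1, 1], [0.64, -0.67, -0.01, 0, 0, 0.1, 1]]
```

Emit:
apply_moves --pt "0.69 -0.61 -0.01 0 0 0.1 1" --pt "0.69 -0.62 -0.01 0 0 0.1 1" --pt "0.68 -0.63 -0.01 0 0 0.1 1" --pt "0.68 -0.63 -0.01 0 0 0.1 1" --pt "0.67 -0.64 -0.01 0 0 0.1 1" --pt "0.67 -0.64 -0.01 0 0 0.1 1" --pt "0.66 -0.65 -0.01 0 0 0.1 1" --pt "0.66 -0.65 -0.01 0 0 0.1 1"

```text
time: 46.28
tool_pos: [495.4, 231.0, 128.7]
tcp_rot: [180.0, -0.0, 81.1]
ft_force: [0.8, 0.7, -1.3]
finger_gap: 85.8
grip_force: 0.0
```

Emit:
apply_moves --pt "0.65 -0.66 -0.01 0 0 0.1 1" --pt "0.65 -0.66 -0.01 0 0 0.1 1" --pt "0.64 -0.67 -0.01 0 0 0.1 1" --pt "0.64 -0.67 -0.01 0 0 0.1 1" --pt "0 0 0 0 0 0 1" --pt "0 0 0 0 0 0 1"

```text
time: 47.02
tool_pos: [430.3, 319.8, 129.9]
tcp_rot: [180.0, 0.0, 79.3]
ft_force: [0.1, 0.2, -0.1]
finger_gap: 85.5
grip_force: 0.0
```

Run:
```python
from h import *
im,cm=shot('wrist','w13'); s=sense(); print(s['tool_pos'],s['tcp_rot'])
colours(im,cm)
P=plan((422.9,389.6,75),79.3,1)
P=plan(s2w(-43,209,118),84.78,0,start=((424,390,118),79.3))
```

```text
[430.5 319.6 129.8] [180.    0.   79.2]
green (188, 78, 107, 86) [422.8 389.6] [69.8 55.3] -10.722885
gum (0, 152, 49, 120) [272.3 355.5] [82.4 32.1] 66.90018
gum (223, 111, 55, 23) [429.6 388.2] [32.9 12.8] -10.721207
gum (11, 0, 33, 23) [321.3 472.3] [14.  13.1] 17.10225
n 4 max [0.6 0.2 0.5 0.  0.  0.  1. ] q6 end 53.4
[[0.56, -0.17, 0.46, 0, 0, -0.0, 1], [0.56, -0.17, 0.46, 0, 0, -0.0, 1], [0.56, -0.17, 0.46, 0, 0, -0.0, 1], [0.56, -0.17, 0.46, 0, 0, -0.0, 1]]
n 12 max [0.7 0.7 0.  0.  0.  0.1 0. ] q6 end 15.9
[[-0.64, 0.69, 0.0, 0, 0, -0.1, 0], [-0.64, 0.69, 0.0, 0, 0, -0.1, 0], [-0.65, 0.68, 0.0, 0, 0, -0.1, 0], [-0.65, 0.68, 0.0, 0, 0, -0.1, 0], [-0.66, 0.67, 0.0, 0, 0, -0.1, 0], [-0.66, 0.67, 0.0, 0, 0, -0.1, 0], [-0.67, 0.66, 0.0, 0, 0, -0.1, 0], [-0.67, 0.66, 0.0, 0, 0, -0.1, 0]]
[[-0.68, 0.65, 0.0, 0, 0, -0.1, 0], [-0.68, 0.65, 0.0, 0, 0, -0.1, 0], [-0.69, 0.64, 0.0, 0, 0, -0.1, 0], [-0.69, 0.64, 0.0, 0, 0, -0.1, 0]]
```

Emit:
apply_moves --pt "0.56 -0.17 0.46 0 0 0 1" --pt "0.56 -0.17 0.46 0 0 0 1" --pt "0.56 -0.17 0.46 0 0 0 1" --pt "0.56 -0.17 0.46 0 0 0 1" --pt "0 0 0 0 0 0 1" --pt "0 0 0.7 0 0 0 1" --pt "0 0 0.55 0 0 0 1" --pt "0 0 0 0 0 0 1"

```text
time: 48.08
tool_pos: [421.7, 388.5, 35.6]
tcp_rot: [-179.9, 0.1, 79.2]
ft_force: [0.7, -0.1, 0.1]
finger_gap: 85.5
grip_force: 0.0
```

Emit:
apply_moves --pt "0 0 0 0 0 0 0" --pt "0 0 0 0 0 0 0" --pt "0 0 0 0 0 0 0" --pt "0 0 0 0 0 0 0" --pt "0 0 0 0 0 0 0" --pt "0 0 0 0 0 0 0"

```text
time: 48.82
tool_pos: [423.3, 390.6, 38.3]
tcp_rot: [179.9, -0.1, 79.3]
ft_force: [0.7, -0.5, 6.0]
finger_gap: 45.1
grip_force: 63.5
```

Emit:
apply_moves --pt "0 0 -0.9 0 0 0 0" --pt "0 0 -0.9 0 0 0 0" --pt "0 0 -0.9 0 0 0 0" --pt "0 0 0 0 0 0 0"

```text
time: 49.32
tool_pos: [423.8, 391.1, 120.5]
tcp_rot: [179.8, -0.2, 79.3]
ft_force: [0.4, 0.6, -2.1]
finger_gap: 44.8
grip_force: 62.8
```

Emit:
apply_moves --pt "-0.64 0.69 0 0 0 -0.1 0" --pt "-0.64 0.69 0 0 0 -0.1 0" --pt "-0.65 0.68 0 0 0 -0.1 0" --pt "-0.65 0.68 0 0 0 -0.1 0" --pt "-0.66 0.67 0 0 0 -0.1 0" --pt "-0.66 0.67 0 0 0 -0.1 0" --pt "-0.67 0.66 0 0 0 -0.1 0" --pt "-0.67 0.66 0 0 0 -0.1 0"

```text
time: 50.32
tool_pos: [556.8, 207.9, 115.8]
tcp_rot: [-179.9, 0.1, 82.9]
ft_force: [-0.2, -0.7, -2.9]
finger_gap: 44.4
grip_force: 62.7
```

Emit:
apply_moves --pt "-0.68 0.65 0 0 0 -0.1 0" --pt "-0.68 0.65 0 0 0 -0.1 0" --pt "-0.69 0.64 0 0 0 -0.1 0" --pt "-0.69 0.64 0 0 0 -0.1 0" --pt "0 0 0 0 0 0 0" --pt "0 0 0 0 0 0 0"

```text
time: 51.08
tool_pos: [624.1, 118.9, 116.4]
tcp_rot: [-179.9, 0.0, 84.7]
ft_force: [0.5, 0.4, -2.0]
finger_gap: 45.0
grip_force: 62.7
```

Run:
```python
from h import *
s=sense(); print(s['tool_pos'],s['tcp_rot'],w2s(s['tool_pos']),s['finger_gap'])
P=plan(s2w(-43,209,51),84.78,0)
```

```text
[624.1 118.9 116.4] [-179.9    0.    84.7] [[-45.9 209.2]] 45.012078411974365
n 3 max [0.  0.  0.7 0.  0.  0.  0. ] q6 end 15.9
[[-0.0, 0.03, 0.73, 0, 0, -0.0, 0], [-0.0, 0.03, 0.73, 0, 0, -0.0, 0], [-0.0, 0.03, 0.73, 0, 0, -0.0, 0]]
```

Emit:
apply_moves --pt "0 0 0.8 0 0 0 0" --pt "0 0 0.8 0 0 0 0" --pt "0 0 0.5 0 0 0 0" --pt "0 0 0.15 0 0 0 0" --pt "0 0.18 0 0 0 0 0" --pt "0 0 0 0 0 0 0"

```text
time: 51.82
tool_pos: [632.0, 118.2, 52.0]
tcp_rot: [179.9, -0.0, 84.7]
ft_force: [-0.0, 0.5, -1.5]
finger_gap: 44.4
grip_force: 62.8
```

Emit:
apply_moves --pt "0 0 0.1 0 0 0 0" --pt "0 0.06 0 0 0 0 0" --pt "0 0.05 0 0 0 0 0" --pt "0 0 0 0 0 0 0"

```text
time: 52.32
tool_pos: [633.2, 118.1, 48.4]
tcp_rot: [-179.9, -0.0, 84.7]
ft_force: [-8.0, 0.5, 10.3]
finger_gap: 44.3
grip_force: 64.0
```

Run:
```python
from h import *
s=sense(); print(s['tool_pos'],s['tcp_rot'],w2s(s['tool_pos']),s['ft_force'])
```

```text
[633.2 118.1  48.4] [-179.9   -0.    84.7] [[-36.8 209.2]] [-8.   0.5 10.3]
```

Emit:
apply_moves --pt "0 -0.03 -0.03 0 0 0 0" --pt "-0.14 0 0 0 0 0 0" --pt "-0.12 0 0 0 0 0 0" --pt "-0.08 0 0 0 0 0 0" --pt "0 0 0 0 0 0 0"

```text
time: 52.95
tool_pos: [632.1, 107.5, 48.4]
tcp_rot: [180.0, 0.0, 84.7]
ft_force: [-0.9, 0.3, -0.4]
finger_gap: 44.7
grip_force: 62.8
```

Emit:
apply_moves --pt "-0.06 0 0 0 0 0 0" --pt "-0.06 0 0 0 0 0 0" --pt "0 0 0 0 0 0 0"

```text
time: 53.32
tool_pos: [632.0, 107.0, 48.7]
tcp_rot: [180.0, -0.2, 84.8]
ft_force: [1.0, 12.7, -1.7]
finger_gap: 44.6
grip_force: 62.7
```

Run:
```python
from h import *
s=sense(); print(s['tool_pos'],s['tcp_rot'],w2s(s['tool_pos']),s['ft_force'])
```

```text
[632.  107.   48.7] [180.   -0.2  84.8] [[-37.  198.1]] [ 1.  12.7 -1.7]
```

Emit:
apply_moves --pt "0 0 0.04 0 0 0 0" --pt "0 0.05 0 0 0 0 0" --pt "0.1 -0.03 0 0 0 0 0" --pt "0 0 0 0 0 0 0.85" --pt "0 0 0 0 0 0 0.85" --pt "0 0 0 0 0 0 0.85" --pt "0 0 -0.9 0 0 0 1" --pt "0 0 -0.9 0 0 0 1"

```text
time: 54.32
tool_pos: [632.2, 106.9, 101.3]
tcp_rot: [-179.9, 0.0, 84.7]
ft_force: [1.0, -0.5, 0.8]
finger_gap: 85.6
grip_force: 0.0
```

Run:
```python
from h import *
s=sense(); print(s['tool_pos'])
P=plan((570,35,250),84.8,1)
```

```text
[632.2 106.9 101.3]
n 7 max [0.4 0.3 0.7 0.  0.  0.  1. ] q6 end 8.7
[[-0.37, -0.26, -0.71, 0, 0, -0.0, 1], [-0.37, -0.26, -0.71, 0, 0, -0.0, 1], [-0.37, -0.26, -0.71, 0, 0, -0.0, 1], [-0.37, -0.26, -0.71, 0, 0, -0.0, 1], [-0.37, -0.26, -0.71, 0, 0, -0.0, 1], [-0.37, -0.26, -0.71, 0, 0, -0.0, 1], [-0.37, -0.26, -0.71, 0, 0, -0.0, 1]]
```

Emit:
apply_moves --pt "0 0 -0.7 0 0 0 1" --pt "-0.4 -0.29 -0.71 0 0 0 1" --pt "-0.4 -0.29 -0.71 0 0 0 1" --pt "-0.4 -0.29 -0.71 0 0 0 1" --pt "-0.4 -0.29 -0.71 0 0 0 1" --pt "-0.4 -0.29 -0.71 0 0 0 1" --pt "-0.4 -0.29 -0.71 0 0 0 1" --pt "0 0 0 0 0 0 1"

```text
time: 55.32
tool_pos: [574.9, 39.6, 252.4]
tcp_rot: [179.8, -0.0, 84.7]
ft_force: [-0.2, 0.8, -0.5]
finger_gap: 85.5
grip_force: 0.0
```

Run:
```python
from h import *
im,cm=shot('wrist','w14'); s=sense(); print(s['tool_pos'],s['tcp_rot'])
hsv=cv2.cvtColor(im,cv2.COLOR_RGB2HSV)
gum=cv2.inRange(hsv,(2,50,110),(17,170,255)); gum[330:]=0
cs,_=cv2.findContours(gum,0,2)
for c in cs:
    if cv2.contourArea(c)>200:
        p,e,y=pose(cm,c,55); print('gum',w2s(p)[0],e,y+5.22)
o=im.copy()
for y in (0,56,112,168,224): cv2.line(o,*[tuple(int(round(v)) for v in proj(cm,[s2w(x,y,30)])[0]) for x in(-85,-73)],(255,0,0),1)
cv2.line(o,*[tuple(int(round(v)) for v in proj(cm,[s2w(0,y,24)])[0]) for y in(100,260)],(255,0,0),1)
cv2.imwrite('pics/o14.png',o[0:420,100:480,::-1])
```

```text
[574.5  40.1 250.8] [179.9  -0.   84.7]
gum [-30.   28.7] [33.2 13.9] -0.19156027
gum [-29.9  85.4] [32.7 12.8] -0.15396261
gum [-30.1 141.8] [33.8 14.6] -0.12537527
gum [-29.6 197.8] [32.7 12.4] -0.07890463
gum [128.3 274.5] [61.8 45.2] 9.635496
```

View pics/o14.png

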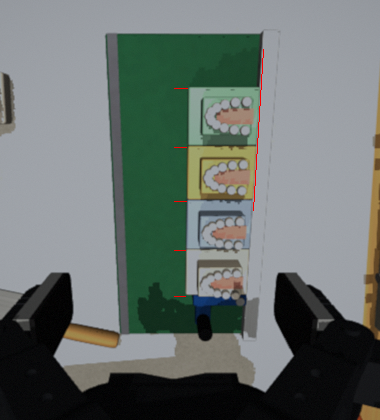

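The overlay shows all four models in a tight row from the stop against the fence. Measured y is 28.7, 85.4, 141.8 and 197.8, with yaw errors under 0.2°. Next is the straightedge.

Run:
```python
from h import *
P=plan((370,-345,210),-5.2,1)
```

```text
n 21 max [0.7 0.6 0.1 0.  0.  0.9 1. ] q6 end 52.2
[[-0.64, -0.27, 0.06, 0, 0, 0.93, 1], [-0.66, -0.22, 0.06, 0, 0, 0.93, 1], [-0.67, -0.17, 0.06, 0, 0, 0.93, 1], [-0.68, -0.12, 0.06, 0, 0, 0.93, 1], [-0.69, -0.07, 0.06, 0, 0, 0.93, 1], [-0.69, -0.02, 0.06, 0, 0, 0.93, 1], [-0.69, 0.04, 0.06, 0, 0, 0.93, 1], [-0.69, 0.09, 0.06, 0, 0, 0.93, 1]]
[[-0.68, 0.14, 0.06, 0, 0, 0.93, 1], [-0.67, 0.19, 0.06, 0, 0, 0.93, 1], [-0.65, 0.24, 0.06, 0, 0, 0.93, 1], [-0.63, 0.29, 0.06, 0, 0, 0.93, 1], [-0.61, 0.33, 0.06, 0, 0, 0.93, 1], [-0.58, 0.38, 0.06, 0, 0, 0.93, 1], [-0.55, 0.42, 0.06, 0, 0, 0.93, 1], [-0.52, 0.46, 0.06, 0, 0, 0.93, 1]]
[[-0.48, 0.5, 0.06, 0, 0, 0.93, 1], [-0.44, 0.53, 0.06, 0, 0, 0.93, 1], [-0.4, 0.56, 0.06, 0, 0, 0.93, 1], [-0.36, 0.59, 0.06, 0, 0, 0.93, 1], [-0.31, 0.62, 0.06, 0, 0, 0.93, 1]]
```

Emit:
apply_moves --pt "-0.64 -0.27 0.06 0 0 0.93 1" --pt "-0.66 -0.22 0.06 0 0 0.93 1" --pt "-0.67 -0.17 0.06 0 0 0.93 1" --pt "-0.68 -0.12 0.06 0 0 0.93 1" --pt "-0.69 -0.07 0.06 0 0 0.93 1" --pt "-0.69 -0.02 0.06 0 0 0.93 1" --pt "-0.69 0.04 0.06 0 0 0.93 1" --pt "-0.69 0.09 0.06 0 0 0.93 1"

```text
time: 56.38
tool_pos: [495.5, -107.2, 234.7]
tcp_rot: [-179.9, 0.0, 50.5]
ft_force: [0.8, 0.9, 0.9]
finger_gap: 85.3
grip_force: 0.0
```

Emit:
apply_moves --pt "-0.68 0.14 0.06 0 0 0.93 1" --pt "-0.67 0.19 0.06 0 0 0.93 1" --pt "-0.65 0.24 0.06 0 0 0.93 1" --pt "-0.63 0.29 0.06 0 0 0.93 1" --pt "-0.61 0.33 0.06 0 0 0.93 1" --pt "-0.58 0.38 0.06 0 0 0.93 1" --pt "-0.55 0.42 0.06 0 0 0.93 1" --pt "-0.52 0.46 0.06 0 0 0.93 1"

```text
time: 57.38
tool_pos: [418.2, -254.6, 220.4]
tcp_rot: [-179.9, 0.0, 16.3]
ft_force: [0.4, -0.0, 0.5]
finger_gap: 85.5
grip_force: 0.0
```

Emit:
apply_moves --pt "-0.48 0.5 0.06 0 0 0.93 1" --pt "-0.44 0.53 0.06 0 0 0.93 1" --pt "-0.4 0.56 0.06 0 0 0.93 1" --pt "-0.36 0.59 0.06 0 0 0.93 1" --pt "-0.31 0.62 0.06 0 0 0.93 1" --pt "0 0 0 0 0 0 1" --pt "0 0 0 0 0 0 1"

```text
time: 58.25
tool_pos: [371.2, -345.7, 211.8]
tcp_rot: [-179.9, 0.0, -4.7]
ft_force: [1.1, 0.4, 0.0]
finger_gap: 85.5
grip_force: 0.0
```

Run:
```python
from h import *
im,cm=shot('wrist','w15'); s=sense(); print(s['tool_pos'],s['tcp_rot'],s['time'])
g=cv2.cvtColor(im,cv2.COLOR_RGB2GRAY)
print(proj(cm,[[390,-349,8],[390,-349,34]]))
m=(g<60).astype('u1'); m[270:]=0
cs,_=cv2.findContours(cv2.morphologyEx(m,2,np.ones((5,5),'u1')),0,cv2.CHAIN_APPROX_NONE)
for c in cs:
    if cv2.contourArea(c)>500: print('dark',cv2.boundingRect(c),*pose(cm,c,34))
# steel: grabcut-free threshold vs bench
lab=cv2.cvtColor(im,cv2.COLOR_RGB2LAB).astype(int); print(lab[30:260:20,60:540:40,0])
```

```text
[ 371.3 -345.6  212. ] [-180.     0.    -4.7] 58.3
[[273.2 174.7]
 [273.2 179. ]]
dark (252, 158, 44, 31) [ 395.3 -349.6] [39.2 27.2] 85.28131
dark (46, 90, 14, 92) [ 442.7 -158.6] [81.5  6.5] -19.610207
dark (530, 54, 30, 34) [ 460.4 -582.5] [24.9 23.8] 8.215134
dark (0, 0, 43, 84) [ 519.7 -148.6] [61.7 33.6] -6.573654
[[151 152 154 156 156 158 156 156 155 155 120 124]
 [153 155 156 156 156 156 157 157 157 155 127 120]
 [154 152 156 158 158 158 158 157 157 157 127 128]
 [119 156 158 158 160 159 160 160 158 160 135 128]
 [123 158 159 159 159 159 159 159 160 158 132  83]
 [124 157 160 159 161 162 161 159 158 159  80  81]
 [123 158 158 105 127 124 107  79 106 124  80  81]
 [127 159 160 151 147  11  76  76  74 119  87  79]
 [151 158 160 150 146 142 136 131 125 126  83 134]
 [152 160 160 160 160 161 161 161 160 122 132 139]
 [144 158 161 160 161 161 161 160 124 126 130 135]
 [136 159 160 161 162 161 161 161 129 125 105  82]]
```

Run:
```python
from h import *
P=plan((394,-349.6,80),-4.7,1)
print(s2w(-104,113))
P=plan(s2w(-104,113,112),-5.22,0,start=((394,-349.6,112),-4.7))
```

```text
n 5 max [0.1 0.  0.9 0.  0.  0.  1. ] q6 end 53.1
[[0.15, 0.01, 0.88, 0, 0, -0.0, 1], [0.15, 0.01, 0.88, 0, 0, -0.0, 1], [0.15, 0.01, 0.88, 0, 0, -0.0, 1], [0.15, 0.01, 0.88, 0, 0, -0.0, 1], [0.15, 0.01, 0.88, 0, 0, -0.0, 1]]
[557.5  28.4]
n 15 max [0.3 0.9 0.  0.  0.  0.  0. ] q6 end 98.1
[[0.29, -0.87, -0.0, 0, 0, 0.01, 0], [0.29, -0.87, -0.0, 0, 0, 0.01, 0], [0.29, -0.87, -0.0, 0, 0, 0.01, 0], [0.29, -0.87, -0.0, 0, 0, 0.01, 0], [0.29, -0.87, -0.0, 0, 0, 0.01, 0], [0.29, -0.87, -0.0, 0, 0, 0.01, 0], [0.29, -0.87, -0.0, 0, 0, 0.01, 0], [0.29, -0.87, -0.0, 0, 0, 0.01, 0]]
[[0.29, -0.87, -0.0, 0, 0, 0.01, 0], [0.29, -0.87, -0.0, 0, 0, 0.01, 0], [0.29, -0.87, -0.0, 0, 0, 0.01, 0], [0.29, -0.87, -0.0, 0, 0, 0.01, 0], [0.29, -0.87, -0.0, 0, 0, 0.01, 0], [0.29, -0.87, -0.0, 0, 0, 0.01, 0], [0.29, -0.87, -0.0, 0, 0, 0.01, 0]]
```

Emit:
apply_moves --pt "0.15 0.01 0.88 0 0 0 1" --pt "0.15 0.01 0.88 0 0 0 1" --pt "0.15 0.01 0.88 0 0 0 1" --pt "0.15 0.01 0.88 0 0 0 1" --pt "0.15 0.01 0.88 0 0 0 1" --pt "0 0 0 0 0 0 1" --pt "0 0 0 0 0 0 1" --grip_force 80

```text
time: 59.18
tool_pos: [393.9, -349.6, 81.3]
tcp_rot: [180.0, -0.0, -4.7]
ft_force: [-0.4, -0.2, -0.4]
finger_gap: 85.4
grip_force: 0.0
```

Emit:
apply_moves --pt "0 0 0.9 0 0 0 1" --pt "0 0 0.6 0 0 0 1" --pt "0 0 0.05 0 0 0 1" --pt "0 0 0 0 0 0 0" --pt "0 0 0 0 0 0 0" --pt "0 0 0 0 0 0 0" --pt "0 0 0 0 0 0 0" --pt "0 0 0 0 0 0 0"

```text
time: 60.18
tool_pos: [394.2, -350.3, 35.1]
tcp_rot: [179.9, -0.1, -4.8]
ft_force: [-0.3, 0.3, 6.2]
finger_gap: 38.0
grip_force: 82.1
```

Emit:
apply_moves --pt "0 0 0 0 0 0 0" --pt "0 0 0 0 0 0 0" --pt "0 0 -0.9 0 0 0 0" --pt "0 0 -0.9 0 0 0 0" --pt "0 0 -0.9 0 0 0 0" --pt "0 0 0 0 0 0 0"

```text
time: 60.92
tool_pos: [394.6, -350.8, 116.9]
tcp_rot: [179.8, -0.2, -4.8]
ft_force: [0.2, 0.0, -3.2]
finger_gap: 37.8
grip_force: 81.7
```

Run:
```python
from h import *
s=sense(); print(s['tool_pos'],s['tcp_rot'],s['finger_gap'],s['grip_force'],s['wrist_torque'])
im,cm=shot('wrist','w16'); shot('scene','s16')
P=plan(s2w(-104,113,s['tool_pos'][2]),-5.22,0)
```

```text
[ 394.6 -350.8  116.9] [179.8  -0.2  -4.8] 37.768933905457565 81.68931841850281 [-0. -0.  0.]
n 15 max [0.3 0.9 0.  0.  0.  0.  0. ] q6 end 98.1
[[0.29, -0.87, -0.01, 0, 0, 0.01, 0], [0.29, -0.87, -0.01, 0, 0, 0.01, 0], [0.29, -0.87, -0.01, 0, 0, 0.01, 0], [0.29, -0.87, -0.01, 0, 0, 0.01, 0], [0.29, -0.87, -0.01, 0, 0, 0.01, 0], [0.29, -0.87, -0.01, 0, 0, 0.01, 0], [0.29, -0.87, -0.01, 0, 0, 0.01, 0], [0.29, -0.87, -0.01, 0, 0, 0.01, 0]]
[[0.29, -0.87, -0.01, 0, 0, 0.01, 0], [0.29, -0.87, -0.01, 0, 0, 0.01, 0], [0.29, -0.87, -0.01, 0, 0, 0.01, 0], [0.29, -0.87, -0.01, 0, 0, 0.01, 0], [0.29, -0.87, -0.01, 0, 0, 0.01, 0], [0.29, -0.87, -0.01, 0, 0, 0.01, 0], [0.29, -0.87, -0.01, 0, 0, 0.01, 0]]
```

Emit:
apply_moves --pt "0.29 -0.87 0 0 0 0.01 0" --pt "0.29 -0.87 0 0 0 0.01 0" --pt "0.29 -0.87 0 0 0 0.01 0" --pt "0.29 -0.87 0 0 0 0.01 0" --pt "0.29 -0.87 0 0 0 0.01 0" --pt "0.29 -0.87 0 0 0 0.01 0" --pt "0.29 -0.87 0 0 0 0.01 0" --pt "0.29 -0.87 0 0 0 0.01 0"

```text
time: 62.02
tool_pos: [479.7, -146.1, 112.5]
tcp_rot: [-179.9, 0.2, -5.1]
ft_force: [-0.0, 0.5, -3.1]
finger_gap: 37.6
grip_force: 81.6
```

Emit:
apply_moves --pt "0.29 -0.87 0 0 0 0.01 0" --pt "0.29 -0.87 0 0 0 0.01 0" --pt "0.29 -0.87 0 0 0 0.01 0" --pt "0.29 -0.87 0 0 0 0.01 0" --pt "0.29 -0.87 0 0 0 0.01 0" --pt "0.29 -0.87 0 0 0 0.01 0" --pt "0.29 -0.87 0 0 0 0.01 0" --pt "0 0 0 0 0 0 0"

```text
time: 63.02
tool_pos: [557.2, 30.5, 112.5]
tcp_rot: [-180.0, 0.2, -5.3]
ft_force: [-0.2, 0.0, -3.8]
finger_gap: 38.0
grip_force: 81.8
```

Run:
```python
from h import *
s=sense(); print(s['tool_pos'],s['tcp_rot'],w2s(s['tool_pos']),s['finger_gap'])
# is the row still as left?
im,cm=shot('wrist','w17')
gum=cv2.inRange(cv2.cvtColor(im,cv2.COLOR_RGB2HSV),(2,50,110),(17,170,255))
cs,_=cv2.findContours(gum,0,2)
for c in cs:
    if cv2.contourArea(c)>200:
        p,e,y=pose(cm,c,55); print('gum',w2s(p)[0],e,y+5.22)
P=plan(s2w(-104,113,50),-5.22,0)
```

```text
[557.2  30.5 112.5] [-180.     0.2   -5.3] [[-104.5  115. ]] 38.00263083308531
gum [-158.6  -32.9] [47.2 18.8] -14.29442
gum [-40.  141.4] [14.2 12.9] -83.36548
gum [-31.   29.1] [34.1 14.8] -0.10183859
gum [-23.9 197.9] [20.6 14. ] -0.05267477
gum [-30.1  85.4] [33.5 14. ] 0.4386506
gum [-22.7 137.4] [19.1  5.8] -2.0134673
n 3 max [0.  0.  0.7 0.  0.  0.  0. ] q6 end 98.1
[[0.01, 0.01, 0.7, 0, 0, -0.01, 0], [0.01, 0.01, 0.7, 0, 0, -0.01, 0], [0.01, 0.01, 0.7, 0, 0, -0.01, 0]]
```

Emit:
apply_moves --pt "0 0 0.8 0 0 0 0" --pt "0 0 0.8 0 0 0 0" --pt "0 0 0.4 0 0 0 0" --pt "0 0 0.13 0 0 0 0" --pt "0 0 0 0 0 0 0"

```text
time: 63.7
tool_pos: [558.3, 28.6, 51.1]
tcp_rot: [180.0, -0.0, -5.5]
ft_force: [-0.3, 0.1, -2.9]
finger_gap: 37.9
grip_force: 81.8
```

Emit:
apply_moves --pt "0 0 0.06 0 0 0 0" --pt "0 0 0.05 0 0 0 0" --pt "0 0 0 0 0 0 0"

```text
time: 64.08
tool_pos: [558.2, 28.9, 47.7]
tcp_rot: [180.0, -0.0, -5.4]
ft_force: [-0.4, 0.3, -3.3]
finger_gap: 37.9
grip_force: 81.8
```

Emit:
apply_moves --pt "0 0 0.06 0 0 -0.03 0" --pt "0 0 0.04 0 0 -0.02 0" --pt "0 0 0 0 0 0 0"

```text
time: 64.45
tool_pos: [558.2, 28.9, 45.2]
tcp_rot: [180.0, -0.0, -5.2]
ft_force: [-3.8, 0.3, 4.8]
finger_gap: 37.9
grip_force: 82.5
```

Emit:
apply_moves --pt "0.12 0 0 0 0 0 0" --pt "0.12 0 0 0 0 0 0" --pt "0 0 0 0 0 0 0"

```text
time: 64.82
tool_pos: [566.0, 28.2, 45.1]
tcp_rot: [-180.0, -0.1, -5.2]
ft_force: [-1.2, 0.5, 4.3]
finger_gap: 37.9
grip_force: 82.7
```

Run:
```python
from h import *
s=sense(); print(s['tool_pos'],s['tcp_rot'],w2s(s['tool_pos']),s['ft_force'],s['wrist_torque'])
```

```text
[566.   28.2  45.1] [-180.    -0.1   -5.2] [[-95.5 113.6]] [-1.2  0.5  4.3] [0.1 0.3 0. ]
```

Emit:
apply_moves --pt "0.05 0 0 0 0 0 0" --pt "0.04 0 0 0 0 0 0" --pt "0 0 0 0 0 0 0"

```text
time: 65.2
tool_pos: [568.0, 28.0, 45.1]
tcp_rot: [-180.0, 0.0, -5.2]
ft_force: [-4.8, 0.5, 8.0]
finger_gap: 38.0
grip_force: 82.9
```

Run:
```python
from h import *
s=sense(); print(s['tool_pos'],s['tcp_rot'],w2s(s['tool_pos']),s['ft_force'],s['wrist_torque'])
```

```text
[568.   28.   45.1] [-180.     0.    -5.2] [[-93.5 113.6]] [-4.8  0.5  8. ] [0.1 0.9 0. ]
```

Emit:
apply_moves --pt "0.05 0 0 0 0 0 0" --pt "0.04 0 0 0 0 0 0" --pt "0 0 0 0 0 0 0"

```text
time: 65.58
tool_pos: [568.9, 27.9, 45.2]
tcp_rot: [180.0, 0.2, -5.2]
ft_force: [-15.9, -0.0, 17.9]
finger_gap: 37.9
grip_force: 84.1
```

Run:
```python
from h import *
s=sense(); print(s['tool_pos'],s['tcp_rot'],w2s(s['tool_pos']),s['ft_force'],s['wrist_torque'])
```

```text
[568.9  27.9  45.2] [180.    0.2  -5.2] [[-92.6 113.5]] [-15.9  -0.   17.9] [0.1 2.6 0.4]
```

Contact across the row at 16 N. I'll ease off, release, lift and check.

Emit:
apply_moves --pt "-0.05 0 -0.02 0 0 0 0" --pt "0 0 0 0 0 0 0" --pt "0 0 0 0 0 0 0.8" --pt "0 0 0 0 0 0 0.8" --pt "0 0 0 0 0 0 0.8" --pt "0 0 -0.7 0 0 0 0.8" --pt "0 0 -0.9 0 0 0 0.8" --pt "0 0 -0.9 0 0 0 0.8"

```text
time: 66.58
tool_pos: [569.2, 27.8, 120.9]
tcp_rot: [180.0, 0.0, -5.2]
ft_force: [0.3, 0.3, 0.7]
finger_gap: 68.1
grip_force: 0.0
```

Emit:
apply_moves --pt "-0.9 0 -0.7 0 0 0 1" --pt "-0.9 0 -0.7 0 0 0 1" --pt "-0.9 0 -0.7 0 0 0 1" --pt "-0.3 0 -0.7 0 0 0 1" --pt "0 0 -0.7 0 0 0 1" --pt "0 0 0 0 0 0 1" --pt "0 0 0 0 0 0 1"

```text
time: 67.45
tool_pos: [479.4, 36.0, 224.3]
tcp_rot: [180.0, 0.0, -5.2]
ft_force: [-0.5, -0.6, 0.0]
finger_gap: 85.3
grip_force: 0.0
```

Run:
```python
from h import *
im,cm=shot('wrist','w18'); s=sense(); print(s['tool_pos'],s['tcp_rot'],s['time'])
gum=cv2.inRange(cv2.cvtColor(im,cv2.COLOR_RGB2HSV),(2,50,110),(17,170,255))
cs,_=cv2.findContours(gum,0,2)
for c in cs:
    if cv2.contourArea(c)>200:
        p,e,y=pose(cm,c,55); print('gum',w2s(p)[0],e,y+5.22)
t=snapshot('top'); cv2.imwrite('pics/top18.png',t[:,:,::-1])
sc=snapshot('scene'); cv2.imwrite('pics/s18.png',sc[:,:,::-1])
a=im[60:330,60:500]; b=cv2.resize(sc[190:370,100:390],(0,0),fx=1.5,fy=1.5)
w=a.shape[1]; b=cv2.resize(sc[190:370,100:390],(440,273))
cv2.imwrite('pics/fin.png',np.vstack([a,b])[:,:,::-1])
```

```text
[479.1  36.  223.9] [180.    0.1  -5.2] 67.5
gum [-417.6  332.7] [36.4 18.9] 89.954666
gum [-202.7  -33.6] [52.8  8. ] -10.663042
gum [-34.9  29.6] [24.5 14.5] -2.7743392
gum [-34.8  85.6] [23.6 13.4] 0.0056214333
gum [-34.7 142.2] [23.8 14. ] -1.3915725
gum [-34.4 197.9] [22.9 13.4] 0.0055527687
```

View pics/fin.png

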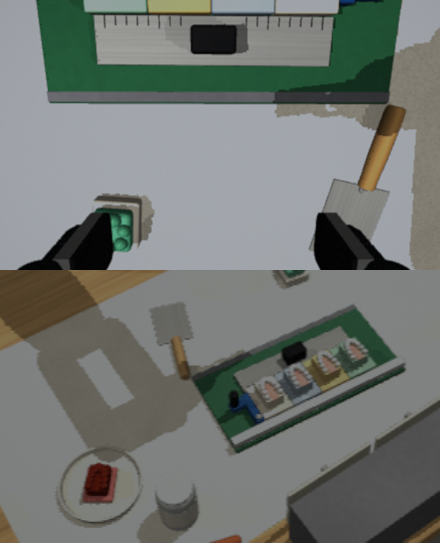

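The wrist view shows the straightedge flush along all four front faces. The scene view shows the row at the stop and the rim flat in the dish, so I'll hand in.

```bash
python3 -c "
from bench import *
print(hand_in())"
```

```text
the job is handed in; nothing more can be done
None
```

I finished the job and handed it in: the bite rim is in the dish, the stop is swung fully out, all four models stand in a tight row from the stop, and the straightedge lies flush along their fronts; the hand-in call returned no verdict.

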